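# Pack the craft kit and lock its lid

### The job

Tip the three-tube caddy mouths down so that the paint markers slide to the mouths, take each one out by its exposed end and lay it in the wooden kit box, and put the small paint pot (white, orange cap) in the box too. Shut the lid, then use the yellow key's blade, not the fingers, to turn both slotted cam latches clockwise a quarter turn until they stop. Finish with the key back upright in its stand and the caddy pushed level again; leave the glue bottle and the hammer alone.

Things in the scene. Friction and masses are not known exactly. Their poses are not given: they have to be found in the camera images.
- rack: Fixed plywood stand of the tipping caddy: base 150 x 200 x 12 mm, side posts at y = +/-87 mm, 10 mm thick, 168 mm high. Origin on the table straight below the hinge; x points from the tubes' mouths to their closed ends, y along the hinge. Hinge axis parallel to y, 150 mm above the origin.
- caddy (a joint): Tilt of the caddy, rad: 0 = level (stop), grows as the mouths go down, stop at 0.45. Stiff hinge (0.25 N m): stays where left. Tip it by pushing down on top near the mouths, level it by pushing down on top near the closed ends. Three parallel square tubes of clear slick plastic on one hinge, centre lines at rack y = -62, 0, +62 mm, 150 mm up when level. Markers slide once tilted beyond about 0.3.
- caddy_mouth (a point): Centre of the middle tube's mouth, 70 mm from the hinge, on the tilting caddy; x along the tube to its closed (blue) end. Each tube: 140 mm long, 26 x 36 mm (wide, high) outside, 20 x 30 mm inside, its middle at the hinge. From each mouth's floor a tongue 8 mm wide runs on 52 mm to a lip 5 mm high, which stops a sliding marker with 48 mm of it sticking out.
- pot: Small paint pot, white plastic with orange cap, upright, 36 mm diameter, 38 mm high; origin at the centre of its underside. Starts on the table.
- kit_box: Fixed wooden box, 140 mm (x, depth) x 250 mm (y, width) x 55 mm high outside, walls and floor 8 mm thick. Origin: centre of its underside, on the table; its front faces -x, the lid's hinge runs along the top of its far (+x) side.
- box_in (a point): Centre of the box's inner floor, 8 mm above the table; axes as the box. The inside is 124 x 234 mm and 47 mm high.
- lid (a joint): Opening angle of the wooden lid, rad: 0 = shut, 1.57 = upright; starts open, stays where left (stiff hinge, 0.3 N m; up to 5 N at its free edge to move it). Lid 140 x 250 x 8 mm, hinged on the box's far rim. The two cam latches sit on its outer face 115 mm from the hinge; the strip between them is free to push on.
- lid_hinge (a point): On the lid's hinge axis, at the middle of its length, on the underside of the lid, 55 mm above the table; when shut its axes are those of the box.
- cam0_turn (a joint): Turn of the left (box +y) cam latch, rad: 0 = unlocked, slot pointing front to back; turns clockwise seen from above (lid shut) to its stop at 1.57 = locked, slot along the width of the box. Starts within 0.25 of unlocked. Friction 0.06 N m.
- cam1_turn (a joint): The same for the right (box -y) cam latch.
- cam0: Left cam latch on the lid: brass disc about 40 mm across, 9 mm high, on the lid's upper face, 85 mm from the lid's middle. A straight slot 8 mm wide and 9 mm deep runs right across it.
- cam1: Right cam latch, the same, 85 mm to the other side.
- cam0_slot (a point): Centre of cam0 at its top face (9 mm above the lid's upper face and the slot's bottom); x runs along the slot, z out of the lid.
- cam1_slot (a point): The same for cam1.
- key: Cam key, upright in its stand: steel blade 24 mm wide (x), 4 mm thick (y), 16 mm high at the bottom; above it a black shoulder 34 x 34 x 6 mm, then a yellow square handle 24 x 24 mm, sides along x and y, from 22 to 77 mm above the blade's end. 0.09 kg. Origin: centre of the blade's lower end; z up along the handle.
- stand: Loose wooden block for the key, 75 x 75 x 30 mm, 0.5 kg, on the table. In the middle of its top a pocket 30 mm (x) x 11 mm (y), 22 mm deep; the key's blade hangs in it and the shoulder rests on the block's top, so the blade's end is 16 mm below the top. Origin: centre of its underside.
- stand_hole (a point): Centre of the pocket's mouth, on the stand's top; axes as the stand.
- glue: Bystander: white glue bottle, upright, 34 mm diameter, 100 mm high; origin under its centre.
- hammer: Bystander: small yellow plastic hammer, lying, 200 mm long; origin under its middle.
- marker0: Paint marker, round white barrel 16 mm diameter, 100 mm long, red cap at its -x end; origin at its centre, x along its length. It starts deep inside the caddy's tube at rack y = -62 mm, its cap 20 mm or more behind the mouth; it may be absent (empty tube). To take it, lift it about 10 mm square to the tube, over the lip, then draw it out along the tube.
- marker1: Paint marker, round white barrel 16 mm diameter, 100 mm long, green cap at its -x end; origin at its centre, x along its length. It starts deep inside the caddy's tube at rack y = 0 mm, its cap 20 mm or more behind the mouth; it may be absent (empty tube). To take it, lift it about 10 mm square to the tube, over the lip, then draw it out along the tube.
- marker2: Paint marker, round white barrel 16 mm diameter, 100 mm long, blue cap at its -x end; origin at its centre, x along its length. It starts deep inside the caddy's tube at rack y = 62 mm, its cap 20 mm or more behind the mouth; it may be absent (empty tube). To take it, lift it about 10 mm square to the tube, over the lip, then draw it out along the tube.
Mind the look-alikes: they are no part of the job. Of the things like the key, leave any that is green or purple; of the rest the larger one is meant.

How it is judged:
By the outcome, as a careful person would: the job done as asked, in the order asked, and still so for the second after the job is handed in, with the robot touching nothing.
Of marker0, marker1, marker2 only 1 to 3 are there at a start; the rules pass over those that are not, and their reading is None.
At some moment in a run one of pot, stand may be knocked a few centimetres aside while the robot is not near it.
It also fails if it takes over 210 s, if anything falls off the work surface, if the arm or the gripper's body presses on something with over 40 N, if the wrist force passes 120 N, or if a joint passes its speed limit or range.

### The arm

A 6-joint arm with a two-finger parallel gripper is mounted at the origin on the work surface. World frame = base frame: x ahead of the robot, y to its left, z up, the work surface at z = 0. Lengths are in m, angles in rad, forces in N, time in s.
With the tool pointing down it reaches from about 0.3 to 1 m from the base axis. Payload 5.1 kg.
Tool frame: the origin (TCP) lies midway between the tips of the shut fingers; the grasp point (between the pads) lies 19 mm behind it; z points along the fingers, y is the line along which they close (so a half turn about z gives the same grasp; the last joint's range is limited). The gripper opens to 95 mm and grips with 3 to 60 N. Pads are 20 mm wide; open, the fingers measure 119 mm over their backs; the gripper's body (75 mm by 180 mm) begins 59 mm behind the grasp point.
Start: joints at [-1.34, 0.124, 1.65, -0, 1.367, -0.083], TCP at [0.201, -0.618, 0.193] pointing down, gripper open.
Joint ranges: [-2.61, 2.61], [-1.02, 2.33], [0.03, 2.71], [-1.35, 4.49], [0.32, 2.68], [-2.91, 2.91]. Speed limits (rad/s): [2.57, 2.57, 3.14, 3.14, 3.14, 3.14].

### API

Orientations are given as a unit quaternion [x, y, z, w].
In Python, from station import status, vision, job gives the robot as it stands.
- The arm moves only by the tool step_arm, never from a script. Its argument "plan" is a list of rows, each a list of 4 numbers: the shift along the tool's x, y, z in m, then the turn about the tool's z in degrees. A call has exactly 5 rows; each row is the pose to reach, as a shift and turn from the pose commanded when the call began, along the tool's axes at that moment; what a row does not reach only later rows make up. A row lasts 1/12 s, in which the tool goes at most 41.7 mm and 7.16 degrees, less where a joint would pass 70% of its speed; a pose out of reach is approached as far as the arm can. A call with a gripper value outside its range is refused whole. "fingers" is the opening, from 0 (shut) to 1 (fully open), set as the call begins (left out, the last holds). The fingers move at their own pace and stop on an object; the grip force is fixed at half the most. Time passes only in rows, so rows that repeat a pose let the fingers close, or fill a call up. It gives the time, the measured TCP pose, the force, the opening and the grip force at its end, in the units of the state.
- status.read_state(): the state, without advancing time (a new reading comes with each control period).
- vision.get_image(name): name is "scene" or "top" or "wrist"; returns a dict with "color" (384x512x3 uint8, red, green, blue), "K" (3x3 intrinsics, pixels), "rvec" (rotation vector, rad) and "tvec" (3), from world to camera coordinates, as OpenCV has them. Camera axes: x right, y down, z forward; pixel columns grow to the right and rows downward; lengths in m; the calibration is good to about 2 mm. The wrist camera is an equidistant fisheye: a pixel r from the principal point sees the ray r / f radians off the axis. A picture is of the moment at which its call begins. There is no depth.
- job.sign_off(): hands the job in; it is judged then, once.
The state is a dict: "time_s": time; "joints": joint angles; "qd": joint speeds; "effort": joint torques, N m; "eef_pos": TCP position; "tcp_rot": TCP orientation; "contact_force": force on the tool from outside, world axes, zero at the start; "ft_torque": the same for the moment, N m; "width": finger opening in m; "finger_force": force on a finger pad.
Only numpy, scipy, OpenCV 4.12 (cv2) and the standard library are available. Lean on these libraries where they do the work, as an engineer would, in place of code of your own. Each camera call takes 0.05 s, during which the arm holds its last target. There are 200 camera calls.

## Working session

There is one attempt and no reset: what is moved stays moved. The work goes in short steps, Python scripts to look and compute and a tool call to move; the robot and the scene stay as the last step left them, time stands still between calls to the robot, and variables do not carry over. Pictures are saved under pics/ and viewed, at most 14 in all, crops included, and the job is handed in when it is done.

Besides the shell and the picture viewer there is one more tool, called after "Request:" by a JSON object that holds its "method" and its "body", one argument or row to a line. step_arm: Moves the arm, as the interface text tells. Its arguments: {"type":"object","properties":{"plan":{"type":"array"},"fingers":{"type":"number"}},"required":["plan"]}

```bash
mkdir -p pics; ls; python3 - <<'E'
from station import status, vision
import cv2, numpy as np
for n in ("scene","top"):
    d=vision.get_image(n); im=d["color"][:,:,::-1]
    cv2.imwrite(f"pics/{n}0.png",cv2.resize(im,(800,600),interpolation=cv2.INTER_CUBIC))
    print(n,d["K"].round(1).tolist(),d["rvec"],d["tvec"])
print(status.read_state())
E
```

```text
pics
scene [[367.7, 0.0, 250.7], [0.0, 367.7, 193.3], [0.0, 0.0, 1.0]] [ 1.67671306  2.17941289 -0.58953219] [ 0.15223237 -0.44571824  1.25196268]
top [[422.8, 0.0, 261.2], [0.0, 422.8, 188.6], [0.0, 0.0, 1.0]] [ 2.15857842 -2.11146384  0.19837651] [-0.02574707  0.59118801  0.93448319]
{'time_s': 0.1, 'joints': array([-1.33958545e+00,  1.24437798e-01,  1.65149659e+00, -1.19842800e-05,
        1.36752611e+00, -8.25866141e-02]), 'qd': array([-0.00140391,  0.00019724, -0.00465368, -0.0001877 ,  0.00122416,
       -0.00031289]), 'effort': array([ 1.47081528e-04, -4.18880653e+01, -3.61096501e+01,  7.75958179e-02,
        4.61980747e-02, -8.09628818e-05]), 'eef_pos': array([ 0.20047365, -0.61766851,  0.19163552]), 'tcp_rot': array([ 9.87716000e-01,  1.56256936e-01, -7.51895632e-05, -9.30912079e-04]), 'contact_force': array([-0.27355295,  0.30908988, -0.26824107]), 'ft_torque': array([ 0.04057231, -0.01532247,  0.01673343]), 'finger_force': 0.0, 'width': 0.09519435133209589}
```

View pics/scene0.png

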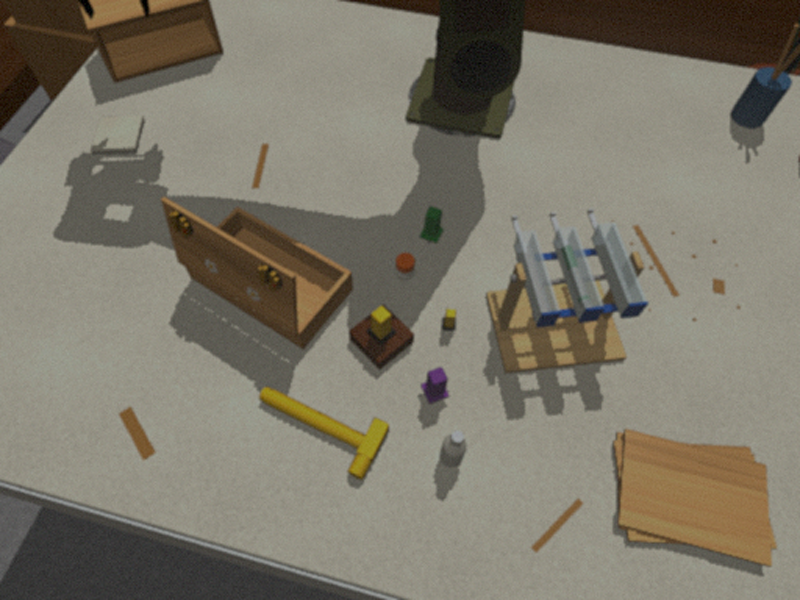

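View pics/top0.png

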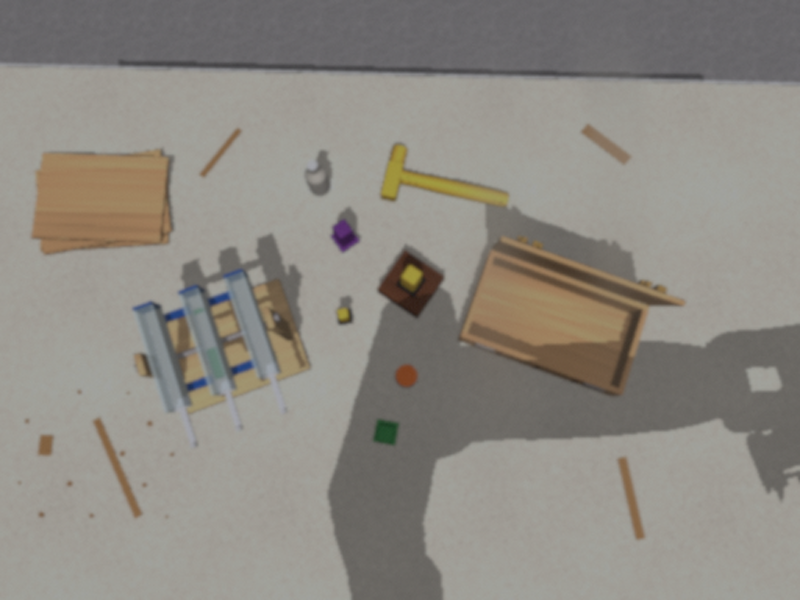

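```bash
cat > h.py <<'E'
import cv2, numpy as np
from station import status, vision
from scipy.spatial.transform import Rotation as R
def get(n):
    d=vision.get_image(n); np.savez(f"pics/{n}.npz",**d); return d
def load(n): return dict(np.load(f"pics/{n}.npz"))
def ray(d,u,v,fish=False):
    K=d["K"]; x=(u-K[0,2])/K[0,0]; y=(v-K[1,2])/K[1,1]
    if fish:
        t=np.hypot(x,y); s=np.sin(t)/max(t,1e-9); r=np.array([x*s,y*s,np.cos(t)])
    else: r=np.array([x,y,1.])
    Rm=cv2.Rodrigues(d["rvec"])[0]
    return -Rm.T@d["tvec"].ravel(), Rm.T@r
def px(d,u,v,z,fish=False):
    c,r=ray(d,u,v,fish); return c+r*(z-c[2])/r[2]
def proj(d,P,fish=False):
    q=cv2.Rodrigues(d["rvec"])[0]@np.array(P,float)+d["tvec"].ravel(); K=d["K"]
    if fish:
        t=np.arctan2(np.hypot(q[0],q[1]),q[2]); n=np.hypot(q[0],q[1])+1e-12; x,y=q[0]/n*t,q[1]/n*t
    else: x,y=q[0]/q[2],q[1]/q[2]
    return np.array([K[0,0]*x+K[0,2],K[1,1]*y+K[1,2]])
def crop(d,x0,y0,x1,y1,s,out):
    im=d["color"][y0:y1,x0:x1,::-1]; im=cv2.resize(im,None,fx=s,fy=s,interpolation=cv2.INTER_CUBIC)
    cv2.imwrite("pics/"+out,im); return im
def pose():
    s=status.read_state(); r=R.from_quat(s["tcp_rot"]); m=r.as_matrix()
    return s["eef_pos"],np.degrees(np.arctan2(m[1,0],m[0,0])),m,s
def go(x,y,z,yaw=None):
    """print tool-axis shift to reach TCP x,y,z; yaw = deg of tool x axis in world (mod 180)"""
    p,a,m,s=pose(); d=m.T@(np.array([x,y,z])-p)
    t=0 if yaw is None else -((yaw-a+90)%180-90)
    print("shift mm",(d*1000).round(1),"turn deg",round(t,1),"| at",p.round(4),"yaw",round(a,1),"F",s["contact_force"].round(1),"w",round(s["width"],4),"t",round(s["time_s"],1),"j6",round(s["joints"][5],2))
E
python3 - <<'E'
from h import *
t=get("top"); s=get("scene"); k=1.5625
print("cam",ray(t,0,0)[0],ray(s,0,0)[0])
q={"box corners top FL,FR,BL(z.055)":[(461,339,.055),(619,392,.055),(493,250,.055),(645,306,.055)],
"stand corners":[(379,287,.03),(417,316,.03),(443,277,.03),(406,247,.03)],
"key top":[(411,271,.091)],"pot":[(405,376,.038)],"rack base corner":[(310,367,.012),(277,281,.012)],
"tubes closed ends (z .168)":[(148,307,.168),(191,289,.168),(236,272,.168)],
"tips":[(193,443,.13),(238,428,.13),(283,410,.13)],"mouth":[(173,408,.168),(222,391,.168),(267,374,.168)]}
for n,l in q.items():
    for u,v,z in l: print(n,px(t,u/k,v/k,z).round(4))
print("scene pot",px(s,405/k,260/k,.038).round(3),"key",px(s,381/k,317/k,.091).round(3))
a=crop(t,70,160,210,290,4,"a.png"); b=crop(t,205,140,300,250,4,"b.png")
c=np.zeros((520,960,3),np.uint8); c[:520,:560]=a; c[:440,560:940]=b
cv2.imwrite("pics/c1.png",cv2.resize(c,(800,433)))
E
```

```text
cam [ 0.42034897 -0.00386276  1.0230918 ] [1.02766826 0.10644481 0.84959839]
box corners top FL,FR,BL(z.055) [ 0.5267 -0.092   0.055 ]
box corners top FL,FR,BL(z.055) [ 0.4543 -0.3228  0.055 ]
box corners top FL,FR,BL(z.055) [ 0.6625 -0.1394  0.055 ]
box corners top FL,FR,BL(z.055) [ 0.5821 -0.3662  0.055 ]
stand corners [0.6064 0.0318 0.03  ]
stand corners [ 0.5629 -0.0272  0.03  ]
stand corners [ 0.6243 -0.0659  0.03  ]
stand corners [ 0.6703 -0.0082  0.03  ]
key top [ 0.6195 -0.0159  0.091 ]
pot [ 0.4716 -0.0109  0.038 ]
rack base corner [0.4835 0.1338 0.012 ]
rack base corner [0.6155 0.1913 0.012 ]
tubes closed ends (z .168) [0.547  0.3269 0.168 ]
tubes closed ends (z .168) [0.5721 0.273  0.168 ]
tubes closed ends (z .168) [0.5962 0.2157 0.168 ]
tips [0.3733 0.2667 0.13  ]
tips [0.3938 0.2089 0.13  ]
tips [0.4184 0.1509 0.13  ]
mouth [0.4181 0.2838 0.168 ]
mouth [0.4408 0.2233 0.168 ]
mouth [0.4636 0.1672 0.168 ]
scene pot [ 0.475 -0.009  0.038] key [ 0.622 -0.011  0.091]
```

View pics/c1.png

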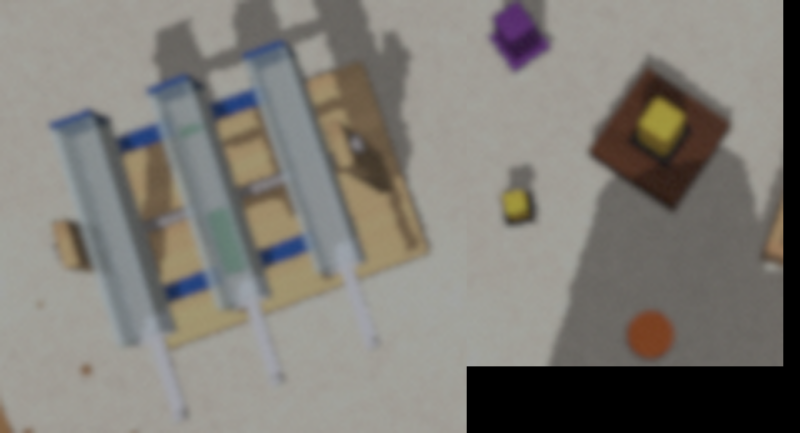

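```bash
python3 -c "
from h import *
go(.4521,.2275,.25,21)"
```

```text
shift mm [ 500.2 -726.5  -57. ] turn deg -3.0 | at [ 0.2005 -0.6179  0.192 ] yaw 18.0 F [-0.2  0.   0.1] w 0.0948 t 0.2 j6 -0.08
```

Request:
{"method": "step_arm", "body": {
  "plan": [
    [0.02, -0.029, -0.01, 0],
    [0.04, -0.058, -0.02, 0],
    [0.06, -0.087, -0.03, 0],
    [0.08, -0.116, -0.04, 0],
    [0.1, -0.145, -0.057, 0]
  ],
  "fingers": 0
}}

```text
time_s: 0.62
eef_pos: [0.2507, -0.447, 0.2482]
tcp_rot: [0.988, 0.156, -0.0, -0.002]
contact_force: [0.6, -0.2, 0.9]
width: 0.0673
finger_force: 0.0
```

Request:
{"method": "step_arm", "body": {
  "plan": [
    [0.02, -0.029, 0, 0],
    [0.04, -0.058, 0, 0],
    [0.06, -0.087, 0, 0],
    [0.08, -0.116, 0, 0],
    [0.1, -0.145, 0, 0]
  ]
}}

```text
time_s: 1.03
eef_pos: [0.3013, -0.279, 0.2496]
tcp_rot: [0.988, 0.156, 0.0, 0.0]
contact_force: [0.6, 0.0, 0.3]
width: 0.034
finger_force: 0.0
```

Request:
{"method": "step_arm", "body": {
  "plan": [
    [0.02, -0.029, 0, 0],
    [0.04, -0.058, 0, 0],
    [0.06, -0.087, 0, 0],
    [0.08, -0.116, 0, 0],
    [0.1, -0.145, 0, 0]
  ]
}}

```text
time_s: 1.45
eef_pos: [0.3516, -0.1102, 0.2498]
tcp_rot: [0.988, 0.156, 0.0, 0.0]
contact_force: [1.4, 0.3, 0.7]
width: 0.0026
finger_force: 0.0
```

Request:
{"method": "step_arm", "body": {
  "plan": [
    [0.02, -0.029, 0, 0],
    [0.04, -0.058, 0, 0],
    [0.06, -0.087, 0, 0],
    [0.08, -0.116, 0, 0],
    [0.1, -0.145, 0, 0]
  ]
}}

```text
time_s: 1.87
eef_pos: [0.402, 0.0588, 0.2498]
tcp_rot: [0.988, 0.156, 0.0, 0.0]
contact_force: [0.5, -1.0, 0.1]
width: 0.0003
finger_force: 0.0
```

Request:
{"method": "step_arm", "body": {
  "plan": [
    [0.02, -0.029, 0, 0],
    [0.04, -0.058, 0, 0],
    [0.06, -0.087, 0, 0],
    [0.08, -0.116, 0, -2],
    [0.1, -0.1465, 0, -3]
  ]
}}

```text
time_s: 2.28
eef_pos: [0.4519, 0.2289, 0.2496]
tcp_rot: [0.983, 0.183, 0.0, 0.0]
contact_force: [0.8, -0.5, 0.5]
width: 0.0003
finger_force: 0.0
```

```bash
python3 -c "
from h import *
go(.4521,.2275,.172,21)
w=get('wrist'); print(w['K'],w['tvec'],w['rvec'])
cv2.imwrite('pics/w1.png',cv2.resize(w['color'][:,:,::-1],(800,600)))"
```

```text
shift mm [-0.4  1.4 77.6] turn deg 0.1 | at [0.4519 0.2289 0.2496] yaw 21.1 F [ 0.8 -0.5  0.5] w 0.0003 t 2.3 j6 1.57
[[297.31863964   0.         252.11129613]
 [  0.         297.31863964 190.11085965]
 [  0.           0.           1.        ]] [0.0538117  0.43082421 0.59556496] [-2.37760206  1.63324213  0.24709225]
```

View pics/w1.png

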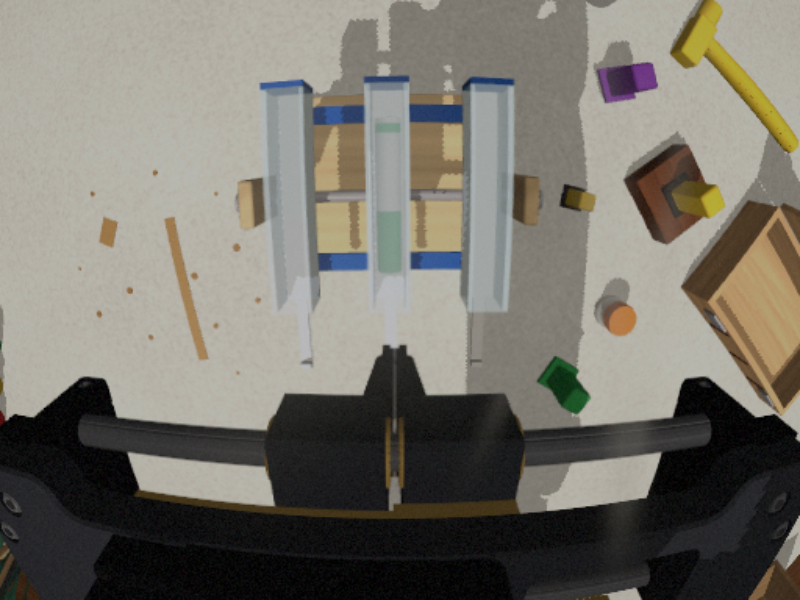

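```bash
python3 -c "
from h import *
w=load('wrist');k=1.5625
f=lambda u,v,z:px(w,u/k,v/k,z,True).round(4)
print('mouth L M R',f(297,308,.168),f(390,306,.168),f(486,309,.168))
print('closed',f(286,84,.168),f(387,78,.168),f(489,81,.168))
print('cap mouthside end',f(389,272,.143),'tail',f(388,122,.143))
print('pot',f(622,319,.038),'box FL',f(684,287,.055),'stand',[f(626,180,.03),f(689,146,.03),f(665,242,.03)])
"
```

```text
mouth L M R [0.4214 0.285  0.168 ] [0.4438 0.2307 0.168 ] [0.4635 0.1736 0.168 ]
closed [0.5494 0.3366 0.168 ] [0.572  0.2817 0.168 ] [0.5933 0.2261 0.168 ]
cap mouthside end [0.4579 0.2371 0.143 ] tail [0.5493 0.2727 0.143 ]
pot [ 0.4734 -0.0066  0.038 ] box FL [ 0.5312 -0.0484  0.055 ] stand [array([0.599 , 0.0504, 0.03  ]), array([ 0.6645, -0.0041,  0.03  ]), array([ 0.5633, -0.0201,  0.03  ])]
```

```bash
python3 -c "
from h import *
w=load('wrist');t=load('top');s=load('scene');k=1.5625
p=pose()[0]
print('tcp in wrist',proj(w,p,True)*k)
for P in [(.4408,.2233,.168),(.5721,.273,.168),(.4438,.2307,.168),(.572,.2817,.168),(.4716,-.0109,.038),(.5267,-.092,.055)]:
    print(P,'w',(proj(w,P,True)*k).round(),'t',(proj(t,P)*k).round(),'s',(proj(s,P)*k).round())
print('cam',ray(w,0,0,True)[0])
crop(s,300,120,430,240,4,'s1.png')
t=get('top'); crop(t,75,160,205,290,4,'t1.png')
a=cv2.imread('pics/s1.png');b=cv2.imread('pics/t1.png');c=np.zeros((520,1040,3),np.uint8);c[:480,:520]=a;c[:,520:]=b
cv2.imwrite('pics/c2.png',cv2.resize(c,(800,400)))
"
```

```text
tcp in wrist [389.31194111 342.64645261]
(0.4408, 0.2233, 0.168) w [399. 314.] t [222. 391.] s [563. 225.]
(0.5721, 0.273, 0.168) w [401.  83.] t [191. 289.] s [589. 306.]
(0.4438, 0.2307, 0.168) w [390. 306.] t [216. 388.] s [568. 228.]
(0.572, 0.2817, 0.168) w [387.  78.] t [184. 289.] s [596. 307.]
(0.4716, -0.0109, 0.038) w [624. 322.] t [405. 376.] s [404. 258.]
(0.5267, -0.092, 0.055) w [709. 306.] t [461. 339.] s [349. 268.]
cam [0.52910779 0.26081591 0.44184029]
```

View pics/c2.png

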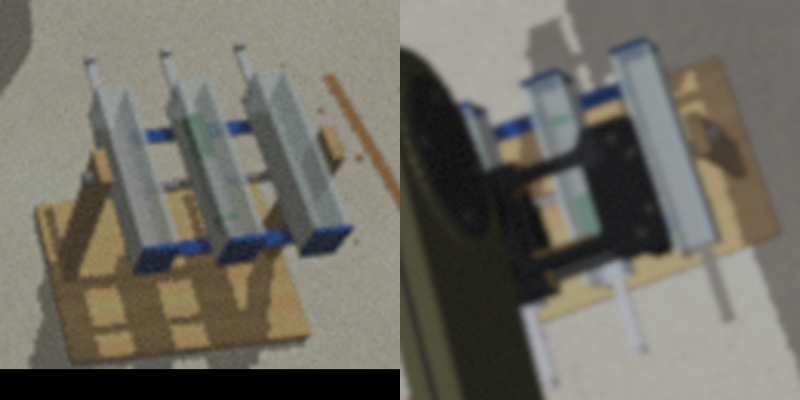

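Request:
{"method": "step_arm", "body": {
  "plan": [
    [0.003, -0.0025, 0.02, -0.5],
    [0.003, -0.0025, 0.045, -0.8],
    [0.003, -0.0025, 0.065, -0.8],
    [0.003, -0.0025, 0.075, -0.8],
    [0.003, -0.0025, 0.075, -0.8]
  ]
}}

```text
time_s: 2.8
eef_pos: [0.4519, 0.2293, 0.1716]
tcp_rot: [0.982, 0.189, -0.003, 0.001]
contact_force: [-0.8, 0.7, 0.4]
width: 0.0002
finger_force: 0.0
```

Request:
{"method": "step_arm", "body": {
  "plan": [
    [0, 0, 0.004, 0],
    [0, 0, 0.008, 0],
    [0, 0, 0.012, 0],
    [0, 0, 0.016, 0],
    [0, 0, 0.02, 0]
  ]
}}

```text
time_s: 3.22
eef_pos: [0.4543, 0.2306, 0.1552]
tcp_rot: [0.982, 0.189, 0.001, -0.0]
contact_force: [-0.6, -0.1, 0.5]
width: 0.0004
finger_force: 0.0
```

Request:
{"method": "step_arm", "body": {
  "plan": [
    [0, 0, 0.003, 0],
    [0, 0, 0.006, 0],
    [0, 0, 0.009, 0],
    [0, 0, 0.012, 0],
    [0, 0, 0.012, 0]
  ]
}}

```text
time_s: 3.63
eef_pos: [0.4537, 0.2304, 0.1432]
tcp_rot: [0.982, 0.189, -0.0, 0.0]
contact_force: [-0.5, -1.0, 2.6]
width: 0.0003
finger_force: 1.3
```

Request:
{"method": "step_arm", "body": {
  "plan": [
    [0, 0, 0.002, 0],
    [0, 0, 0.004, 0],
    [0, 0, 0.006, 0],
    [0, 0, 0.008, 0],
    [0, 0, 0.008, 0]
  ]
}}

```text
time_s: 4.05
eef_pos: [0.4531, 0.2302, 0.1352]
tcp_rot: [0.982, 0.189, -0.001, 0.0]
contact_force: [-4.3, -2.9, 5.3]
width: 0.0003
finger_force: 3.2
```

```bash
python3 -c "
from h import *
w=get('wrist');s=get('scene')
print(pose()[0],pose()[3]['contact_force'])
a=crop(w,150,20,350,260,2,'x.png');b=crop(s,290,110,440,250,2.8,'x.png')
c=np.zeros((480,820,3),np.uint8);c[:480,:400]=a;c[:392,400:820]=b
cv2.imwrite('pics/c3.png',cv2.resize(c,(800,468)))"
```

```text
[0.45319204 0.2302222  0.13523587] [-4.30184927 -1.53156899  4.50410622]
```

View pics/c3.png

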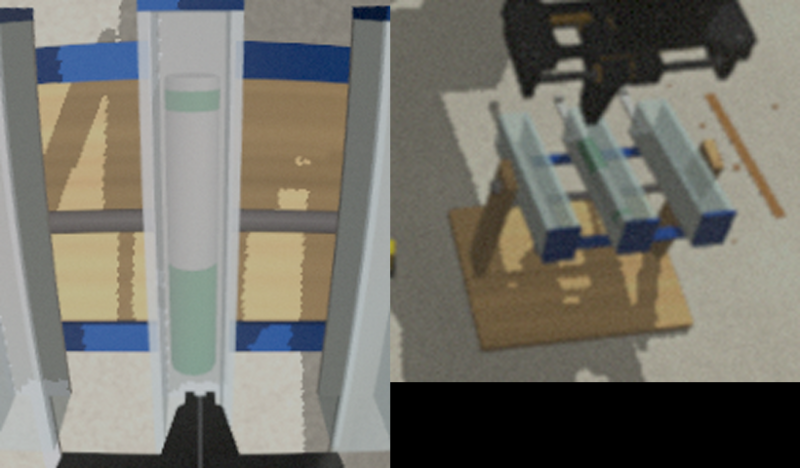

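Request:
{"method": "step_arm", "body": {
  "plan": [
    [-0.003, 0, -0.02, 0],
    [0, 0, -0.045, 0],
    [0.01, -0.002, -0.05, 0],
    [0.022, -0.002, -0.05, 0],
    [0.022, -0.002, -0.05, 0]
  ]
}}

```text
time_s: 4.57
eef_pos: [0.4752, 0.2412, 0.1857]
tcp_rot: [0.982, 0.189, 0.001, -0.0]
contact_force: [0.4, -0.6, -0.1]
width: 0.0004
finger_force: 0.0
```

Request:
{"method": "step_arm", "body": {
  "plan": [
    [0, 0, 0.006, 0],
    [0, 0, 0.01, 0],
    [0, 0, 0.014, 0],
    [0, 0, 0.018, 0],
    [0, 0, 0.022, 0]
  ]
}}

```text
time_s: 4.98
eef_pos: [0.4729, 0.2403, 0.1616]
tcp_rot: [0.982, 0.189, -0.001, 0.0]
contact_force: [-0.4, 0.5, -0.0]
width: 0.0007
finger_force: 0.0
```

Request:
{"method": "step_arm", "body": {
  "plan": [
    [0, 0, 0.003, 0],
    [0, 0, 0.006, 0],
    [0, 0, 0.009, 0],
    [0, 0, 0.012, 0],
    [0, 0, 0.012, 0]
  ]
}}

```text
time_s: 5.4
eef_pos: [0.4732, 0.2404, 0.15]
tcp_rot: [0.982, 0.189, -0.001, 0.0]
contact_force: [-0.2, 0.1, -0.1]
width: 0.0004
finger_force: 0.0
```

Request:
{"method": "step_arm", "body": {
  "plan": [
    [0, 0, 0.003, 0],
    [0, 0, 0.006, 0],
    [0, 0, 0.009, 0],
    [0, 0, 0.009, 0],
    [0, 0, 0.009, 0]
  ]
}}

```text
time_s: 5.82
eef_pos: [0.4734, 0.2405, 0.1416]
tcp_rot: [0.982, 0.189, -0.0, 0.0]
contact_force: [-1.1, 0.0, 0.8]
width: 0.0009
finger_force: 0.0
```

```bash
python3 -c "
from h import *
w=get('wrist');s=get('scene')
print(pose()[0],pose()[3]['contact_force'])
a=crop(w,150,20,350,260,2,'x.png');b=crop(s,290,110,440,250,2.8,'x.png')
c=np.zeros((480,820,3),np.uint8);c[:480,:400]=a;c[:392,400:820]=b
cv2.imwrite('pics/c4.png',cv2.resize(c,(800,468)))"
```

```text
[0.47356152 0.24052146 0.14179513] [ 0.79241778  0.29914241 -0.53841873]
```

View pics/c4.png

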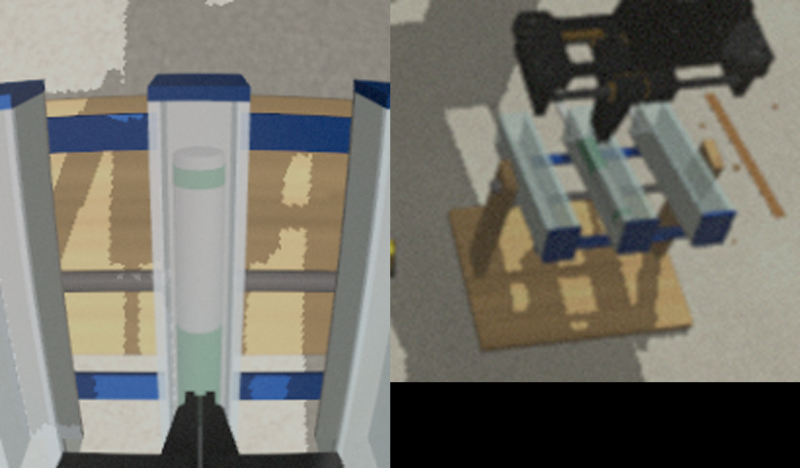

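```bash
python3 -c "
from h import *
w=load('wrist');p,a,m,s=pose()
def L(P): d=P-p; c=np.cos(np.radians(21.8));s=np.sin(np.radians(21.8)); return (np.array([d[0]*c+d[1]*s,-d[0]*s+d[1]*c,P[2]])*1000).round(1)
g=lambda x,y:(x/.9756/2+150,y/.9756/2+20)
print('tcp proj',proj(w,p,True),'seen',g(200,395))
print('rod',L(px(w,*g(200,280),.15,True)))
for z in (.168,.18,.196): print('closed top edge',z,L(px(w,*g(199,76),z,True)),L(px(w,*g(199,100),z,True)))
for y in (385,): print('front bar',[L(px(w,*g(100,y),z,True)) for z in(.10,.12,.14,.15)])
print(cv2.Rodrigues(w['rvec'])[0]@m)
"
```

```text
tcp proj [255.21776043 222.78375638] seen (252.5010250102501, 222.43952439524395)
rod [ 44.2   1.9 150. ]
closed top edge 0.168 [107.    2.1 168. ] [100.    2.1 168. ]
closed top edge 0.18 [105.3   2.1 180. ] [ 98.8   2.1 180. ]
closed top edge 0.196 [103.    2.1 196. ] [ 97.2   2.1 196. ]
front bar [array([-13.3,  45.9, 100. ]), array([ -5. ,  42.1, 120. ]), array([  3.3,  38.4, 140. ]), array([  7.4,  36.5, 150. ])]
[[-9.85120461e-04  9.99999275e-01  6.92809606e-04]
 [-9.55307178e-01 -7.36288944e-04 -2.95614027e-01]
 [-2.95613303e-01 -9.53061416e-04  9.55307211e-01]]
```

```bash
cat >> h.py <<'E'
CY=21.8
def rk(x,y,z,h):
    c,s=np.cos(np.radians(CY)),np.sin(np.radians(CY)); return np.array([h[0]+c*x-s*y,h[1]+s*x+c*y,z])
def cad(x,y,z,th,h):  # caddy-local (z rel. to axis) -> world
    return rk(x*np.cos(th)-z*np.sin(th),y,.15+x*np.sin(th)+z*np.cos(th),h)
E
python3 -c "
from h import *
s=load('scene');w=load('wrist');p=pose()[0]
h=rk(.044,.002,0,p)[:2]; print('hinge',h)
F=lambda q:np.array([390+(q[0]-290)*2.732,(q[1]-110)*2.732]).round().astype(int)
G=lambda q:np.array([(q[0]-150)*1.951,(q[1]-20)*1.951]).round().astype(int)
for th in (0,.15,.3,.45):
    print(th,'S closed top y-13,+13',F(proj(s,cad(.07,-.013,.018,th,h))),F(proj(s,cad(.07,.013,.018,th,h))),'bot',F(proj(s,cad(.07,0,-.018,th,h))),'mouth top',F(proj(s,cad(-.07,0,.018,th,h))),'tip',F(proj(s,cad(-.122,.062,-.015,th,h))),F(proj(s,cad(-.122,-.062,-.015,th,h))))
    print('   W closed top',G(proj(w,cad(.07,-.013,.018,th,h),1)),G(proj(w,cad(.07,.013,.018,th,h),1)),'bot',G(proj(w,cad(.07,0,-.018,th,h),1)))
"
```

```text
hinge [0.51367216 0.25871862]
0 S closed top y-13,+13 [626 246] [658 243] bot [628 266] mouth top [592 103] tip [633  74] [500  86]
   W closed top [246  53] [153  53] bot [199  71]
0.15 S closed top y-13,+13 [629 236] [661 233] bot [633 262] mouth top [588 109] tip [628  89] [497 102]
   W closed top [249  58] [150  59] bot [199  60]
0.3 S closed top y-13,+13 [631 224] [663 221] bot [637 256] mouth top [585 116] tip [624 106] [495 119]
   W closed top [252  71] [147  71] bot [199  54]
0.45 S closed top y-13,+13 [632 211] [665 208] bot [641 248] mouth top [582 125] tip [622 124] [494 137]
   W closed top [255  92] [143  92] bot [199  52]
```

Request:
{"method": "step_arm", "body": {
  "plan": [
    [0, 0, 0.001, 0],
    [0, 0, 0.002, 0],
    [0, 0, 0.003, 0],
    [0, 0, 0.004, 0],
    [0, 0, 0.005, 0]
  ]
}}

```text
time_s: 6.33
eef_pos: [0.4739, 0.2407, 0.1401]
tcp_rot: [0.982, 0.189, 0.0, 0.0]
contact_force: [-8.3, -3.5, 15.5]
width: 0.0007
finger_force: 8.6
```

Request:
{"method": "step_arm", "body": {
  "plan": [
    [0, 0, 0.001, 0],
    [0, 0, 0.002, 0],
    [0, 0, 0.003, 0],
    [0, 0, 0.004, 0],
    [0, 0, 0.005, 0]
  ]
}}

```text
time_s: 6.75
eef_pos: [0.4722, 0.24, 0.1349]
tcp_rot: [0.982, 0.189, -0.002, 0.001]
contact_force: [-13.2, -6.5, 22.2]
width: 0.0005
finger_force: 12.9
```

Request:
{"method": "step_arm", "body": {
  "plan": [
    [0, 0, -0.03, 0],
    [0, 0, -0.06, 0],
    [-0.02, 0, -0.09, 0],
    [-0.04, 0, -0.11, 0],
    [-0.055, 0, -0.115, 0]
  ],
  "fingers": 0.5
}}

```text
time_s: 7.17
eef_pos: [0.4234, 0.2205, 0.2517]
tcp_rot: [0.982, 0.189, 0.004, -0.001]
contact_force: [0.1, 0.2, 0.5]
width: 0.0282
finger_force: 0.0
```

Request:
{"method": "step_arm", "body": {
  "plan": [
    [0, 0, 0, 0],
    [0, 0, 0, 0],
    [0, 0, 0, 0],
    [0, 0, 0, 0],
    [0, 0, 0, 0]
  ]
}}

```text
time_s: 7.58
eef_pos: [0.4224, 0.2201, 0.2453]
tcp_rot: [0.982, 0.189, -0.001, 0.0]
contact_force: [-0.3, 0.2, -0.7]
width: 0.0474
finger_force: 0.0
```

```bash
python3 -c "
from h import *
w=get('wrist');s=get('scene')
print(pose()[0],pose()[1])
a=crop(w,150,20,350,260,2,'x.png');b=crop(s,290,110,440,250,2.8,'x.png')
c=np.zeros((480,820,3),np.uint8);c[:480,:400]=a;c[:392,400:820]=b
cv2.imwrite('pics/c5.png',cv2.resize(c,(800,468)))"
```

```text
[0.42248719 0.22011789 0.24576379] 21.77621789077155
```

View pics/c5.png

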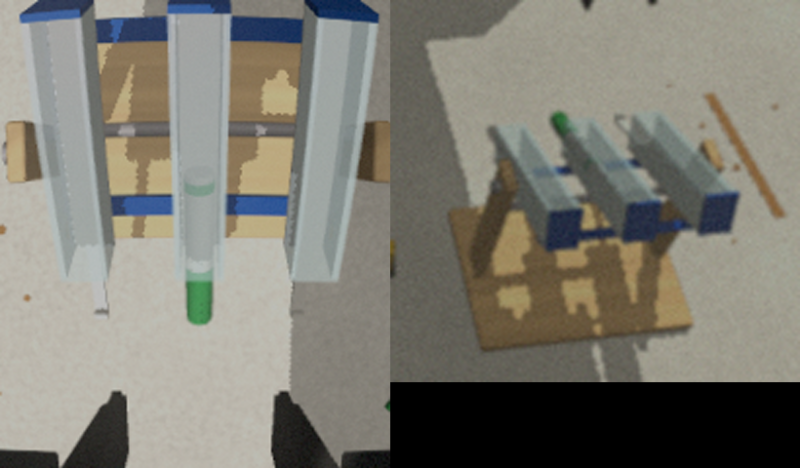

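```bash
python3 -c "
from h import *
w=load('wrist');p=pose()[0]
g=lambda x,y:(x/1.951+150,y/1.951+20)
c,s=np.cos(np.radians(CY)),np.sin(np.radians(CY))
def L(P): d=P-p; return (np.array([d[0]*c+d[1]*s,-d[0]*s+d[1]*c,P[2]])*1000).round(1)
print('rod',L(px(w,*g(200,128),.15,True)),'capend',L(px(w,*g(199,322),.095,True)),'cap/barrel',L(px(w,*g(200,274),.11,True)),'mouth top L,R tubes',L(px(w,*g(85,280),.135,True)),L(px(w,*g(315,280),.135,True)),'tongue tip',L(px(w,*g(101,313),.09,True)))
"
```

```text
rod [ 98.1   1.7 150. ] capend [-16.5   2.4  95. ] cap/barrel [ 16.7   1.8 110. ] mouth top L,R tubes [ 19.   63.8 135. ] [ 18.9 -60.3 135. ] tongue tip [-11.9  63.9  90. ]
```

Request:
{"method": "step_arm", "body": {
  "plan": [
    [0.001, 0, 0.03, 0],
    [0.001, 0, 0.065, 0],
    [0.001, 0, 0.1, 0],
    [0.001, 0, 0.135, 0],
    [0.001, 0, 0.15, 0]
  ]
}}

```text
time_s: 8.1
eef_pos: [0.4202, 0.2192, 0.0911]
tcp_rot: [0.982, 0.189, -0.004, 0.001]
contact_force: [0.4, 0.1, -1.0]
width: 0.0476
finger_force: 0.0
```

Request:
{"method": "step_arm", "body": {
  "plan": [
    [0, 0, 0.005, 0],
    [0, 0, 0.01, 0],
    [0, 0, 0.013, 0],
    [0, 0, 0.013, 0],
    [0, 0, 0.013, 0]
  ]
}}

```text
time_s: 8.52
eef_pos: [0.4245, 0.2209, 0.0853]
tcp_rot: [0.982, 0.189, 0.001, -0.0]
contact_force: [0.8, -0.6, 0.4]
width: 0.0473
finger_force: 0.0
```

Request:
{"method": "step_arm", "body": {
  "plan": [
    [0, 0, 0, 0],
    [0, 0, 0, 0],
    [0, 0, 0, 0],
    [0, 0, 0, 0],
    [0, 0, 0, 0]
  ],
  "fingers": 0
}}

```text
time_s: 8.93
eef_pos: [0.4235, 0.2205, 0.084]
tcp_rot: [0.982, 0.189, 0.0, -0.0]
contact_force: [0.2, 1.0, 1.1]
width: 0.0196
finger_force: 0.0
```

Request:
{"method": "step_arm", "body": {
  "plan": [
    [0, 0, 0, 0],
    [0, 0, 0, 0],
    [0, 0, 0, 0],
    [0, 0, 0, 0],
    [0, 0, 0, 0]
  ]
}}

```text
time_s: 9.35
eef_pos: [0.4234, 0.2205, 0.084]
tcp_rot: [0.982, 0.189, -0.0, -0.0]
contact_force: [-2.2, -0.4, 2.1]
width: 0.0117
finger_force: 29.8
```

Request:
{"method": "step_arm", "body": {
  "plan": [
    [-0.001, 0, -0.002, 0],
    [-0.002, 0, -0.004, 0],
    [-0.003, 0, -0.006, 0],
    [-0.004, 0, -0.009, 0],
    [-0.006, 0, -0.012, 0]
  ]
}}

```text
time_s: 9.77
eef_pos: [0.4177, 0.2182, 0.0958]
tcp_rot: [0.982, 0.189, -0.0, 0.0]
contact_force: [0.2, -1.0, -1.1]
width: 0.0119
finger_force: 29.4
```

```bash
python3 -c "
from h import *
w=get('wrist');s=get('scene')
print(pose()[0],pose()[3]['contact_force'],pose()[3]['width'])
a=crop(w,150,20,350,260,2,'x.png');b=crop(s,310,110,410,210,4,'x.png')
c=np.zeros((480,800,3),np.uint8);c[:480,:400]=a;c[:400,400:800]=b
cv2.imwrite('pics/c6.png',c)"
```

```text
[0.41787189 0.2182963  0.09626329] [ 0.51844363  0.76745316 -1.95284513] 0.011689082873884815
```

View pics/c6.png

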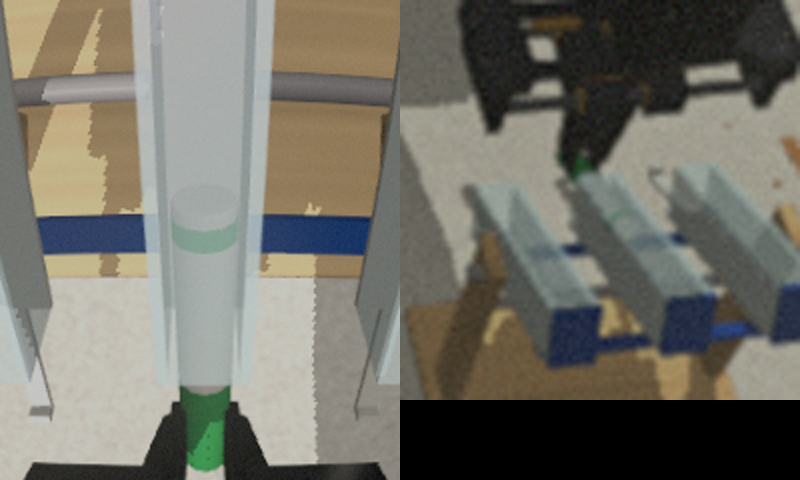

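Request:
{"method": "step_arm", "body": {
  "plan": [
    [-0.006, 0, 0.004, 0],
    [-0.012, 0, 0.007, 0],
    [-0.019, 0, 0.0105, 0],
    [-0.026, 0, 0.014, 0],
    [-0.033, 0, 0.0175, 0]
  ]
}}

```text
time_s: 10.28
eef_pos: [0.3861, 0.2056, 0.0775]
tcp_rot: [0.982, 0.189, -0.0, 0.0]
contact_force: [-0.4, 0.5, -0.9]
width: 0.0117
finger_force: 29.4
```

Request:
{"method": "step_arm", "body": {
  "plan": [
    [-0.009, 0, 0.004, 0],
    [-0.018, 0, 0.008, 0],
    [-0.026, 0, 0.012, 0],
    [-0.034, 0, 0.016, 0],
    [-0.042, 0, 0.017, 0]
  ]
}}

```text
time_s: 10.7
eef_pos: [0.3468, 0.1899, 0.0604]
tcp_rot: [0.982, 0.189, -0.001, 0.0]
contact_force: [0.2, -0.7, 0.1]
width: 0.0118
finger_force: 29.5
```

Request:
{"method": "step_arm", "body": {
  "plan": [
    [-0.01, 0, 0, 0],
    [-0.02, 0, -0.005, 0],
    [-0.03, 0, -0.02, 0],
    [-0.03, 0, -0.05, 0],
    [-0.03, 0, -0.09, 0]
  ]
}}

```text
time_s: 11.12
eef_pos: [0.3172, 0.1781, 0.1489]
tcp_rot: [0.982, 0.189, -0.003, 0.001]
contact_force: [1.5, -0.5, -0.7]
width: 0.0117
finger_force: 29.5
```

```bash
python3 -c "
from h import *
t=load('top');s=load('scene');k=1.5625
print('lid top edge @z.19',px(t,500/k,240/k,.19).round(4),px(t,683/k,300/k,.19).round(4))
for n,u,v in(('FR',240,210),('FL',351,275),('BL',300,342)): print(n,px(s,u/k,v/k,.055 if n!='BL' else 0).round(4))
for n,u,v in(('lidA',164,199),('lidB',296,279)): print(n,px(s,u/k,v/k,.19).round(4))
go(.45,-.25,.22,72)
"
```

```text
lid top edge @z.19 [ 0.6423 -0.1296  0.19  ] [ 0.5685 -0.365   0.19  ]
FR [ 0.458  -0.3151  0.055 ]
FL [ 0.5389 -0.0856  0.055 ]
BL [ 0.6532 -0.1418  0.    ]
lidA [ 0.5646 -0.3603  0.19  ]
lidB [ 0.6476 -0.1235  0.19  ]
shift mm [-36.  446.8 -70.9] turn deg -50.2 | at [0.3172 0.1781 0.1489] yaw 21.8 F [ 1.5 -0.5 -0.7] w 0.0117 t 11.1 j6 1.55
```

Request:
{"method": "step_arm", "body": {
  "plan": [
    [0, 0.02, -0.005, 2],
    [0, 0.05, -0.01, 6],
    [0.002, 0.085, -0.01, 10],
    [0.003, 0.12, -0.01, 14],
    [0.005, 0.16, -0.01, 20]
  ]
}}

```text
time_s: 11.53
eef_pos: [0.3844, 0.0315, 0.1618]
tcp_rot: [1.0, 0.014, 0.001, -0.0]
contact_force: [0.7, -0.5, -0.5]
width: 0.0117
finger_force: 29.5
```

```bash
python3 -c "
from h import *
go(.509,-.261,.16,-18.5)"
```

```text
shift mm [116.3 295.9   2. ] turn deg 20.1 | at [0.3844 0.0315 0.1618] yaw 1.6 F [ 0.7 -0.5 -0.5] w 0.0117 t 11.5 j6 1.48
```

Request:
{"method": "step_arm", "body": {
  "plan": [
    [0.01, 0.03, 0, 0],
    [0.02, 0.06, 0, 0],
    [0.035, 0.09, 0, 0],
    [0.047, 0.12, 0, 0],
    [0.058, 0.15, 0, 0]
  ]
}}

```text
time_s: 11.95
eef_pos: [0.447, -0.1172, 0.1614]
tcp_rot: [1.0, 0.015, 0.0, 0.0]
contact_force: [0.2, 1.0, -0.3]
width: 0.0119
finger_force: 29.5
```

Request:
{"method": "step_arm", "body": {
  "plan": [
    [0.012, 0.03, 0, 4],
    [0.025, 0.06, 0, 8],
    [0.038, 0.09, 0, 12],
    [0.05, 0.12, 0, 16],
    [0.058, 0.146, 0, 20]
  ]
}}

```text
time_s: 12.37
eef_pos: [0.5098, -0.2615, 0.1613]
tcp_rot: [0.987, -0.16, 0.0, 0.0]
contact_force: [-0.2, -0.1, -0.6]
width: 0.0118
finger_force: 29.5
```

Request:
{"method": "step_arm", "body": {
  "plan": [
    [0, 0, 0.02, 0],
    [0, 0, 0.04, 0],
    [0, 0, 0.06, 0],
    [0, 0, 0.08, 0],
    [0, 0, 0.09, 0]
  ]
}}

```text
time_s: 12.78
eef_pos: [0.5076, -0.2587, 0.0684]
tcp_rot: [0.987, -0.158, -0.002, -0.001]
contact_force: [-0.5, 0.2, -0.0]
width: 0.0122
finger_force: 29.5
```

```bash
python3 -c "
from h import *
go(.509,-.261,.014,-18.5)
w=get('wrist');cv2.imwrite('pics/w7.png',cv2.resize(w['color'][:,:,::-1],(800,600)))"
```

```text
shift mm [ 2.3  1.8 54.4] turn deg 0.3 | at [ 0.5076 -0.2587  0.0684] yaw -18.2 F [-0.5  0.2 -0. ] w 0.0122 t 12.8 j6 1.32
```

View pics/w7.png

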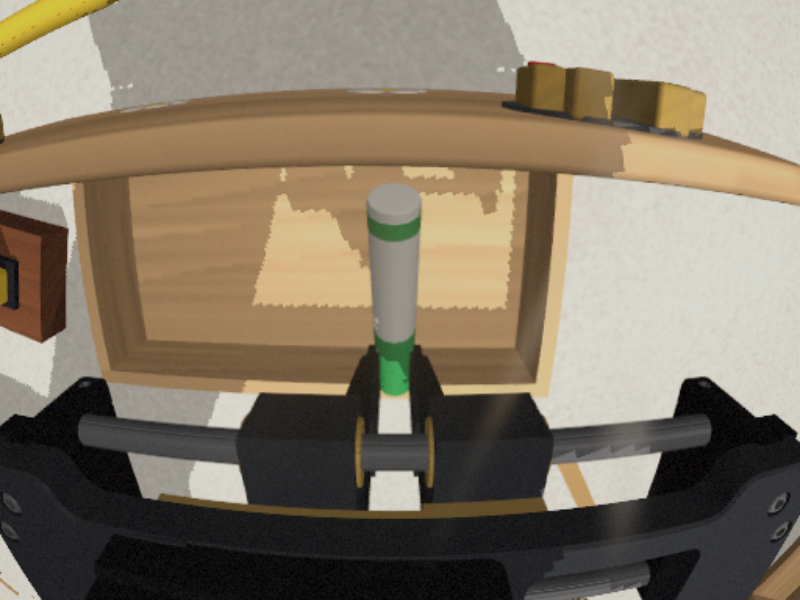

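```bash
python3 -c "
from h import *
w=load('wrist');k=1.5625;p,a,m,s=pose()
for n,u,v,z in (('FLout rim',105,380,.055),('FRout rim',548,395,.055),('FLin rim',112,370,.055),('FRin rim',538,383,.055),('FLin floor',147,338,.008),('FRin floor',513,348,.008),('cap end',395,393,.068),('tail top',394,190,.11)):
    P=px(w,u/k,v/k,z,True); print(n,P.round(4),'tool',(m.T@(P-p)*1000).round(1))
print('tcp px',proj(w,p,True)*k)
"
```

```text
FLout rim [ 0.5304 -0.0883  0.055 ] tool [ -30.7 -168.7   12.6]
FRout rim [ 0.4492 -0.323   0.055 ] tool [-34.4  79.7  12.3]
FLin rim [ 0.5347 -0.0973  0.055 ] tool [ -23.8 -161.4   12.6]
FRin rim [ 0.4584 -0.3191  0.055 ] tool [-26.9  73.   12.2]
FLin floor [ 0.5357 -0.0967  0.008 ] tool [ -22.8 -162.3   59.6]
FRin floor [ 0.4585 -0.3168  0.008 ] tool [-27.3  70.9  59.2]
cap end [ 0.4845 -0.25    0.068 ] tool [-23.8  -0.7  -0.7]
tail top [ 0.5764 -0.2799  0.11  ] tool [ 72.6  -1.1 -43.3]
tcp px [396.59939699 346.18413317]
```

Request:
{"method": "step_arm", "body": {
  "plan": [
    [0.014, 0, 0, 0.5],
    [0.014, 0, 0.01, 1],
    [0.014, 0, 0.02, 1],
    [0.014, 0, 0.034, 1],
    [0.014, 0, 0.044, 1]
  ]
}}

```text
time_s: 13.25
eef_pos: [0.5217, -0.2635, 0.0255]
tcp_rot: [0.986, -0.167, -0.001, -0.0]
contact_force: [-0.5, 0.3, -1.1]
width: 0.0123
finger_force: 29.5
```

Request:
{"method": "step_arm", "body": {
  "plan": [
    [0, 0, 0.002, 0],
    [0, 0, 0.004, 0],
    [0, 0, 0.006, 0],
    [0, 0, 0.008, 0],
    [0, 0, 0.008, 0]
  ]
}}

```text
time_s: 13.67
eef_pos: [0.5228, -0.2641, 0.0193]
tcp_rot: [0.986, -0.167, 0.0, 0.0]
contact_force: [0.1, 0.1, -0.2]
width: 0.0116
finger_force: 29.5
```

Request:
{"method": "step_arm", "body": {
  "plan": [
    [0, 0, 0.002, 0],
    [0, 0, 0.004, 0],
    [0, 0, 0.006, 0],
    [0, 0, 0.006, 0],
    [0, 0, 0.006, 0]
  ]
}}

```text
time_s: 14.08
eef_pos: [0.5226, -0.264, 0.0131]
tcp_rot: [0.986, -0.167, -0.0, -0.0]
contact_force: [-0.6, -0.5, 0.6]
width: 0.0116
finger_force: 29.5
```

Request:
{"method": "step_arm", "body": {
  "plan": [
    [0, 0, 0, 0],
    [0, 0, 0, 0],
    [0, 0, 0, 0],
    [0, 0, 0, 0],
    [0, 0, 0, 0]
  ],
  "fingers": 0.3
}}

```text
time_s: 14.5
eef_pos: [0.5228, -0.2641, 0.0134]
tcp_rot: [0.986, -0.167, 0.0, 0.0]
contact_force: [-0.2, 0.2, 0.2]
width: 0.0283
finger_force: 0.0
```

Request:
{"method": "step_arm", "body": {
  "plan": [
    [0, 0, -0.01, 0],
    [0, 0, -0.04, 0],
    [0, 0, -0.08, 0],
    [-0.02, 0, -0.12, 0],
    [-0.04, -0.02, -0.15, 0]
  ]
}}

```text
time_s: 14.92
eef_pos: [0.4927, -0.2355, 0.1657]
tcp_rot: [0.986, -0.168, 0.002, 0.001]
contact_force: [0.3, 0.2, 0.7]
width: 0.0284
finger_force: 0.0
```

```bash
python3 - <<'E'
from h import *
w=get('wrist');t=get('top');k=1.5625
def cen(d,lo,hi,box=None):
    hsv=cv2.cvtColor(d['color'],cv2.COLOR_RGB2HSV); m=cv2.inRange(hsv,lo,hi)
    n,l,st,c=cv2.connectedComponentsWithStats(m); 
    return [(c[i].round(1).tolist(),st[i].tolist()) for i in np.argsort(-st[1:,4])[:3]+1]
print('green wrist',cen(w,(50,100,50),(75,255,255)))
print('orange top',cen(t,(3,150,100),(14,255,255)))
for c,_ in cen(t,(3,150,100),(14,255,255))[:2]: print(px(t,*c,.038))
for c,_ in cen(w,(3,150,100),(14,255,255))[:2]: print('w',c,px(w,*c,.038,True))
print('yellow top',cen(t,(20,120,100),(32,255,255)))
go(.4734,-.009,.15,0)
for n in('joints',): print(status.read_state()[n])
E
```

```text
green wrist [([108.6, 305.5], [93, 293, 36, 29, 616]), ([266.9, 139.3], [261, 123, 13, 35, 434]), ([267.1, 75.5], [261, 74, 13, 4, 51])]
orange top [([259.6, 240.1], [254, 234, 12, 13, 117])]
[ 0.47289139 -0.01176012  0.038     ]
w [68.0, 157.0] [ 0.59536134 -0.02596015  0.038     ]
w [100.3, 243.6] [ 0.47481097 -0.01366567  0.038     ]
yellow top [([271.3, 115.3], [244, 93, 72, 36, 770]), ([263.0, 176.4], [256, 169, 15, 16, 153]), ([219.6, 201.2], [216, 198, 8, 8, 49])]
shift mm [ -94.2 -205.2   18.6] turn deg -19.2 | at [ 0.4948 -0.2336  0.1702] yaw -19.2 F [ 0.3 -0.6  0.6] w 0.0286 t 15.0 j6 1.37
[-5.39631108e-01 -9.78732208e-02  1.91253491e+00  6.98003600e-04
  1.31401277e+00  1.36549697e+00]
```

Request:
{"method": "step_arm", "body": {
  "plan": [
    [-0.015, -0.033, 0.01, 0],
    [-0.03, -0.066, 0.02, 0],
    [-0.045, -0.1, 0.03, 0],
    [-0.06, -0.133, 0.045, 0],
    [-0.075, -0.165, 0.06, 0]
  ],
  "fingers": 0.75
}}

```text
time_s: 15.43
eef_pos: [0.4756, -0.0514, 0.1016]
tcp_rot: [0.986, -0.167, 0.001, -0.0]
contact_force: [0.8, 0.0, -0.4]
width: 0.0564
finger_force: 0.0
```

Request:
{"method": "step_arm", "body": {
  "plan": [
    [-0.01, -0.02, 0.01, 0],
    [-0.018, -0.037, 0.02, 0],
    [-0.018, -0.037, 0.03, 0],
    [-0.018, -0.037, 0.04, 0],
    [-0.018, -0.037, 0.04, 0]
  ]
}}

```text
time_s: 15.85
eef_pos: [0.4694, -0.0123, 0.0593]
tcp_rot: [0.986, -0.167, -0.002, 0.0]
contact_force: [-1.0, -0.0, 0.1]
width: 0.0715
finger_force: 0.0
```

```bash
python3 - <<'E'
from h import *
w=get('wrist')
hsv=cv2.cvtColor(w['color'],cv2.COLOR_RGB2HSV); m=cv2.inRange(hsv,(3,150,100),(14,255,255))
n,l,st,c=cv2.connectedComponentsWithStats(m); i=np.argmax(st[1:,4])+1; print(c[i],st[i],px(w,*c[i],.038,True), 'tcp px',proj(w,pose()[0],True))
P=px(w,*c[i],.038,True); go(P[0],P[1],.009,-19.2); go(.473,-.012,.009,-19.2)
E
```

```text
[247.36357292 205.44731333] [ 227  184   42   44 1433] [ 0.47469135 -0.00877961  0.038     ] tcp px [254.32862842 220.67160848]
shift mm [ 3.2 -5.2 51.4] turn deg -0.1 | at [ 0.4701 -0.0126  0.0604] yaw -19.3 F [0.1 0.5 0. ] w 0.0712 t 15.9 j6 1.77
shift mm [ 2.6 -1.6 51.4] turn deg -0.1 | at [ 0.4701 -0.0126  0.0604] yaw -19.3 F [0.1 0.5 0. ] w 0.0712 t 15.9 j6 1.77
```

Request:
{"method": "step_arm", "body": {
  "plan": [
    [0.003, -0.003, 0.01, 0],
    [0.003, -0.003, 0.025, 0],
    [0.003, -0.003, 0.04, 0],
    [0.003, -0.003, 0.05, 0],
    [0.003, -0.003, 0.05, 0]
  ]
}}

```text
time_s: 16.32
eef_pos: [0.4732, -0.0105, 0.0092]
tcp_rot: [0.986, -0.168, -0.002, 0.0]
contact_force: [-0.7, 0.3, -0.4]
width: 0.0713
finger_force: 0.0
```

Request:
{"method": "step_arm", "body": {
  "plan": [
    [0, 0, 0, 0],
    [0, 0, 0, 0],
    [0, 0, 0, 0],
    [0, 0, 0, 0],
    [0, 0, 0, 0]
  ],
  "fingers": 0
}}

```text
time_s: 16.73
eef_pos: [0.4754, -0.0102, 0.0124]
tcp_rot: [0.986, -0.167, 0.001, -0.0]
contact_force: [-0.5, 0.5, -1.1]
width: 0.0429
finger_force: 0.0
```

Request:
{"method": "step_arm", "body": {
  "plan": [
    [0, 0, 0, 0],
    [0, 0, 0, 0],
    [0, 0, 0, 0],
    [0, 0, 0, 0],
    [0, 0, 0, 0]
  ]
}}

```text
time_s: 17.15
eef_pos: [0.4751, -0.0102, 0.012]
tcp_rot: [0.986, -0.167, 0.0, -0.0]
contact_force: [-0.3, -0.7, 2.7]
width: 0.0323
finger_force: 30.0
```

Request:
{"method": "step_arm", "body": {
  "plan": [
    [0, 0, -0.02, 0],
    [0, 0, -0.05, 0],
    [0, 0, -0.08, 0],
    [0, 0, -0.11, 0],
    [0, 0, -0.12, 0]
  ]
}}

```text
time_s: 17.57
eef_pos: [0.4773, -0.0104, 0.1362]
tcp_rot: [0.986, -0.167, 0.004, -0.0]
contact_force: [0.3, -0.8, 0.1]
width: 0.0319
finger_force: 30.0
```

```bash
python3 - <<'E'
from h import *
c=np.array([.5559,-.2287]);x=np.array([.9446,-.3283]);y=np.array([.3283,.9446])
P=c-.025*x+.045*y; print(P); go(*P,.13,-19.2)
w=get('wrist');hsv=cv2.cvtColor(w['color'],cv2.COLOR_RGB2HSV); m=cv2.inRange(hsv,(50,100,50),(75,255,255))
n,l,st,ce=cv2.connectedComponentsWithStats(m)
for i in np.argsort(-st[1:,4])[:4]+1:
  q=px(w,*ce[i],.016,True)[:2]-c; print(st[i],(q@x).round(3),(q@y).round(3))
E
```

```text
[ 0.5470585 -0.1779855]
shift mm [121.  135.3   6.9] turn deg -0.0 | at [ 0.4773 -0.0104  0.1362] yaw -19.2 F [ 0.3 -0.8  0.1] w 0.0319 t 17.6 j6 1.77
[241 261  28  17 340] -0.262 0.18
[438  60  10  34 318] -0.019 -0.045
[434  16  13   5  47] 0.056 -0.044
```

Request:
{"method": "step_arm", "body": {
  "plan": [
    [0.024, 0.027, 0, 0],
    [0.048, 0.054, 0, 0],
    [0.072, 0.081, 0, 0],
    [0.097, 0.108, 0, 0],
    [0.121, 0.135, 0, 0]
  ]
}}

```text
time_s: 18.03
eef_pos: [0.5438, -0.1785, 0.1287]
tcp_rot: [0.986, -0.167, -0.002, -0.001]
contact_force: [0.3, 0.4, -0.3]
width: 0.032
finger_force: 30.0
```

Request:
{"method": "step_arm", "body": {
  "plan": [
    [0, 0, 0.02, 0],
    [0, 0, 0.045, 0],
    [0, 0, 0.07, 0],
    [0, 0, 0.095, 0],
    [0, 0, 0.105, 0]
  ]
}}

```text
time_s: 18.45
eef_pos: [0.5401, -0.1757, 0.0199]
tcp_rot: [0.986, -0.167, -0.005, -0.001]
contact_force: [0.0, 0.5, 13.0]
width: 0.0322
finger_force: 30.0
```

Request:
{"method": "step_arm", "body": {
  "plan": [
    [0, 0, 0.002, 0],
    [0, 0, 0.004, 0],
    [0, 0, 0.006, 0],
    [0, 0, 0.008, 0],
    [0, 0, 0.008, 0]
  ]
}}

```text
time_s: 18.87
eef_pos: [0.5453, -0.1776, 0.0195]
tcp_rot: [0.986, -0.167, 0.001, 0.0]
contact_force: [-0.1, 0.2, -1.5]
width: 0.0323
finger_force: 30.0
```

Request:
{"method": "step_arm", "body": {
  "plan": [
    [0, 0, 0, 0],
    [0, 0, 0, 0],
    [0, 0, -0.005, 0],
    [0, 0, -0.03, 0],
    [0, 0, -0.07, 0]
  ],
  "fingers": 0.7
}}

```text
time_s: 19.28
eef_pos: [0.5411, -0.1759, 0.0851]
tcp_rot: [0.986, -0.167, -0.005, -0.001]
contact_force: [0.6, 0.0, 0.9]
width: 0.0602
finger_force: 0.0
```

Request:
{"method": "step_arm", "body": {
  "plan": [
    [0, 0, -0.035, 0],
    [0, 0, -0.07, 0],
    [0, 0, -0.105, 0],
    [0, 0, -0.14, 0],
    [0, 0, -0.175, 0]
  ],
  "fingers": 0
}}

```text
time_s: 19.7
eef_pos: [0.5444, -0.1773, 0.2664]
tcp_rot: [0.986, -0.167, 0.001, 0.0]
contact_force: [1.3, -0.2, -0.6]
width: 0.0374
finger_force: 0.0
```

Request:
{"method": "step_arm", "body": {
  "plan": [
    [0.02, 0.01, 0, 0],
    [0.05, 0.02, 0, 0],
    [0.08, 0.03, 0, 0],
    [0.11, 0.045, 0, 0],
    [0.112, 0.045, 0, 0]
  ]
}}

```text
time_s: 20.12
eef_pos: [0.6376, -0.26, 0.2624]
tcp_rot: [0.986, -0.168, -0.0, 0.0]
contact_force: [-0.2, 0.8, -0.7]
width: 0.0047
finger_force: 0.0
```

```bash
cat >> h.py <<'E'
BC=np.array([.5559,-.2287]);BX=np.array([.9446,-.3283]);BY=np.array([.3283,.9446])
def box(P): d=np.array(P)[:2]-BC; return np.array([d@BX*1000,d@BY*1000,P[2]*1000]).round(1)
E
python3 - <<'E'
from h import *
print(box(pose()[0]),pose()[1])
w=get('wrist');hsv=cv2.cvtColor(w['color'],cv2.COLOR_RGB2HSV)
cv2.imwrite('pics/w8.png',cv2.resize(w['color'][:,:,::-1],(800,600)))
t=get('top')
E
```

```text
[ 87.4  -2.7 262.4] -19.332052022995015
```

View pics/w8.png

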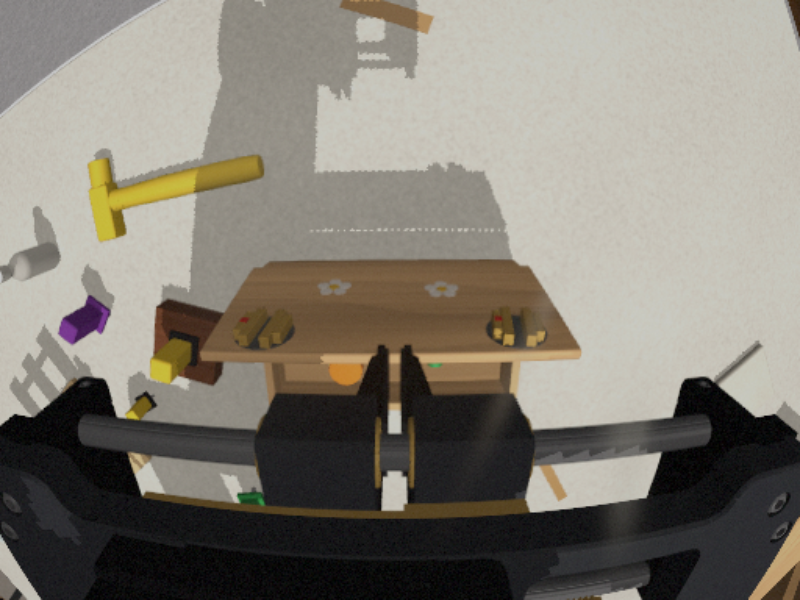

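Request:
{"method": "step_arm", "body": {
  "plan": [
    [0, 0, 0.02, 0],
    [0, 0, 0.045, 0],
    [0, 0, 0.07, 0],
    [0, 0, 0.09, 0],
    [0, 0, 0.097, 0]
  ]
}}

```text
time_s: 20.63
eef_pos: [0.6329, -0.2548, 0.1632]
tcp_rot: [0.986, -0.167, -0.003, -0.001]
contact_force: [-0.3, 0.2, -0.8]
width: 0.0006
finger_force: 0.0
```

Request:
{"method": "step_arm", "body": {
  "plan": [
    [-0.01, 0, -0.006, 0],
    [-0.02, 0, -0.01, 0],
    [-0.03, 0, -0.011, 0],
    [-0.04, 0, -0.009, 0],
    [-0.049, 0, -0.008, 0]
  ]
}}

```text
time_s: 21.05
eef_pos: [0.5889, -0.2404, 0.1767]
tcp_rot: [0.986, -0.167, 0.002, 0.0]
contact_force: [-0.6, 0.6, 0.4]
width: 0.0003
finger_force: 0.0
```

Request:
{"method": "step_arm", "body": {
  "plan": [
    [-0.01, 0, 0.003, 0],
    [-0.02, 0, 0.007, 0],
    [-0.029, 0, 0.012, 0],
    [-0.04, 0, 0.02, 0],
    [-0.054, 0, 0.032, 0]
  ]
}}

```text
time_s: 21.47
eef_pos: [0.5387, -0.2231, 0.1447]
tcp_rot: [0.986, -0.167, 0.002, 0.001]
contact_force: [1.1, -0.0, 0.6]
width: 0.0002
finger_force: 0.0
```

Request:
{"method": "step_arm", "body": {
  "plan": [
    [-0.007, 0, 0.009, 0],
    [-0.014, 0, 0.018, 0],
    [-0.02, 0, 0.027, 0],
    [-0.026, 0, 0.04, 0],
    [-0.032, 0, 0.054, 0]
  ]
}}

```text
time_s: 21.88
eef_pos: [0.5082, -0.2125, 0.0883]
tcp_rot: [0.986, -0.167, 0.001, 0.0]
contact_force: [-0.5, 0.3, -0.8]
width: 0.0002
finger_force: 0.0
```

Request:
{"method": "step_arm", "body": {
  "plan": [
    [-0.001, 0, 0.005, 0],
    [-0.002, 0, 0.01, 0],
    [-0.003, 0, 0.015, 0],
    [-0.004, 0, 0.02, 0],
    [-0.004, 0, 0.023, 0]
  ]
}}

```text
time_s: 22.3
eef_pos: [0.5044, -0.2111, 0.0653]
tcp_rot: [0.986, -0.167, 0.0, 0.0]
contact_force: [-0.5, -0.1, 0.1]
width: 0.0003
finger_force: 0.0
```

Request:
{"method": "step_arm", "body": {
  "plan": [
    [0, 0, 0.001, 0],
    [0, 0, 0.002, 0],
    [0, 0, 0.003, 0],
    [0, 0, 0.003, 0],
    [0, 0, 0.003, 0]
  ]
}}

```text
time_s: 22.72
eef_pos: [0.5045, -0.2111, 0.0628]
tcp_rot: [0.986, -0.167, 0.0, 0.0]
contact_force: [0.2, 0.9, -0.4]
width: 0.0004
finger_force: 0.0
```

Request:
{"method": "step_arm", "body": {
  "plan": [
    [0, 0, 0.001, 0],
    [0, 0, 0.002, 0],
    [0, 0, 0.003, 0],
    [0, 0, 0.004, 0],
    [0, 0, 0.005, 0]
  ]
}}

```text
time_s: 23.13
eef_pos: [0.5042, -0.211, 0.0574]
tcp_rot: [0.986, -0.167, -0.0, -0.0]
contact_force: [-0.6, -0.8, 0.4]
width: 0.0005
finger_force: 0.0
```

```bash
python3 - <<'E'
from h import *
p,a,m,s=pose();print(box(p),s['contact_force'])
w=get('wrist')
hsv=cv2.cvtColor(w['color'],cv2.COLOR_RGB2HSV)
for n,lo,hi in(('orange',(5,180,150),(14,255,255)),('green',(50,100,50),(75,255,255))):
  mm=cv2.inRange(hsv,lo,hi);nn,l,st,c=cv2.connectedComponentsWithStats(mm)
  for i in np.argsort(-st[1:,4])[:3]+1: print(n,st[i],c[i].round())
E
```

```text
[-54.6  -0.2  57.4] [-0.56116829 -0.8185589   0.37231131]
orange [168 162  43  42 863] [185. 178.]
orange [211 182   1   3   3] [211. 183.]
orange [211 188   1   2   2] [211. 188.]
green [297 136  20  50 881] [307. 160.]
green [299  65  20   7 131] [309.  68.]
```

```bash
python3 - <<'E'
from h import *
w=load('wrist');s=get('scene');t=get('top')
a=cv2.resize(w['color'][:,:,::-1],(480,360));b=crop(s,80,60,280,260,1.6,'x.png');c2=crop(t,220,120,450,270,2.05,'x.png')
c=np.zeros((600,800,3),np.uint8);c[:360,:480]=a;c[:320,480:]=b;h,ww=c2.shape[:2];c[360:360+min(h,240),:min(ww,472)]=c2[:240,:472]
cv2.imwrite('pics/c9.png',c)
E
```

```text
(no output)
```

View pics/c9.png

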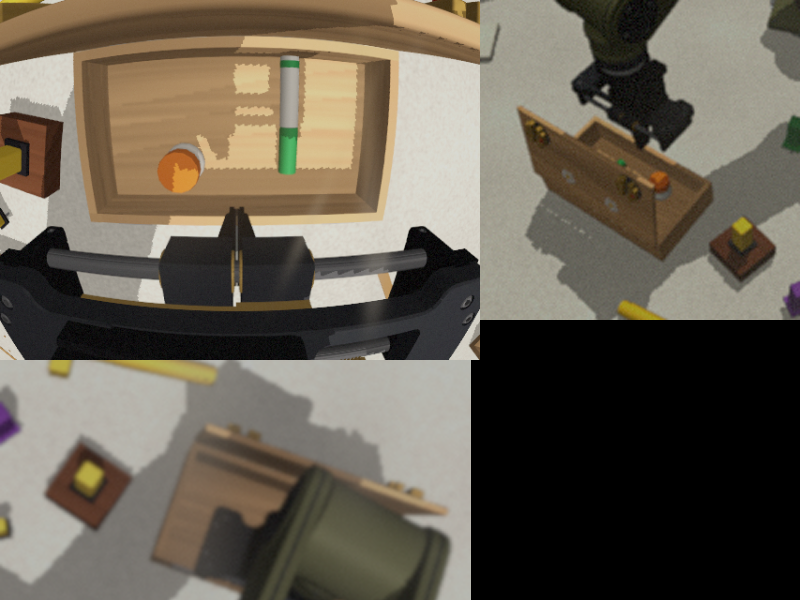

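```bash
python3 - <<'E'
from h import *
from scipy.optimize import least_squares
w=load('wrist');t=load('top');s=load('scene');k=1.5625
p,a,m,_=pose(); Rm=cv2.Rodrigues(w['rvec'])[0]; Rct=Rm@m; tc=Rm@p+w['tvec'].ravel()   # cam<-tool
def wcam(P,yaw):
    y=np.radians(yaw); M=np.array([[np.cos(y),np.sin(y),0],[np.sin(y),-np.cos(y),0],[0,0,-1]])
    R_=Rct@M.T; return dict(K=w['K'],rvec=cv2.Rodrigues(R_)[0].ravel(),tvec=tc-R_@np.array(P))
P8=np.r_[BC+.0874*BX-.0027*BY,.2624]; w8=wcam(P8,-19.33); w7=wcam((.5076,-.2587,.0684),-18.2)
r=lambda x,y,z:(x,y,z)
O=[]  # (cam,fish,kind,local,u,v)
F=.07;B=.125
O+=[('t',t,0,'box',(-F,B,.055),461,339),('t',t,0,'box',(-F,-B,.055),619,392),('t',t,0,'lid',(.14,B),500,240),('t',t,0,'lid',(.14,-B),683,300),
('s',s,0,'lid',(.14,-B),164,199),('s',s,0,'lid',(.14,B),296,279),('s',s,0,'box',(-F,-B,.055),240,210),('s',s,0,'box',(-F,B,.055),351,275),('s',s,0,'box',(F,B,0),300,342),
('w8',w8,1,'lid',(.14,B),202,358),('w8',w8,1,'lid',(.14,-B),580,355),
('w7',w7,1,'box',(-F,B,.055),105,380),('w7',w7,1,'box',(-F,-B,.055),548,395)]
def pt(q,kind,l):
    x,y,yaw,th=q
    if kind=='lid': l=(.07-l[0]*np.cos(th),l[1],.055+l[0]*np.sin(th))
    c,s_=np.cos(yaw),np.sin(yaw); return (x+c*l[0]-s_*l[1],y+s_*l[0]+c*l[1],l[2])
f=lambda q:np.concatenate([proj(d,pt(q,kd,l),fi)*k-[u,v] for n,d,fi,kd,l,u,v in O])
o=least_squares(f,[.556,-.229,-.33,1.4],loss='soft_l1',f_scale=3)
print(o.x.round(4)); 
for ob,e in zip(O,f(o.x).reshape(-1,2).round(1)): print(ob[0],ob[3],ob[4],e)
np.save('boxfit.npy',o.x)
E
```

```text
[ 0.5564 -0.2281 -0.3291  1.4163]
t box (-0.07, 0.125, 0.055) [-3.2 -2.7]
t box (-0.07, -0.125, 0.055) [0.7 3.2]
t lid (0.14, 0.125) [-2.8 -1. ]
t lid (0.14, -0.125) [-0.9  4.7]
s lid (0.14, -0.125) [-1.  -3.1]
s lid (0.14, 0.125) [-0.5 -4.6]
s box (-0.07, -0.125, 0.055) [-2.8 -4.5]
s box (-0.07, 0.125, 0.055) [ 0.5 -4.3]
s box (0.07, 0.125, 0) [3.4 6.5]
w8 lid (0.14, 0.125) [-1.4 -0.9]
w8 lid (0.14, -0.125) [ 2.1 -0.9]
w7 box (-0.07, 0.125, 0.055) [-1.8  0.4]
w7 box (-0.07, -0.125, 0.055) [ 1. -1.]
```

Request:
{"method": "step_arm", "body": {
  "plan": [
    [0, 0, -0.04, 0],
    [0, 0, -0.08, 0],
    [0, 0, -0.12, 0],
    [0, 0, -0.16, 0],
    [0, 0, -0.2, 0]
  ]
}}

```text
time_s: 23.7
eef_pos: [0.5039, -0.2108, 0.2596]
tcp_rot: [0.986, -0.167, 0.0, 0.0]
contact_force: [-0.7, 0.5, 0.5]
width: 0.0003
finger_force: 0.0
```

Request:
{"method": "step_arm", "body": {
  "plan": [
    [0.03, 0, -0.015, 0],
    [0.06, 0, -0.015, 0],
    [0.09, 0, -0.015, 0],
    [0.12, 0, -0.015, 0],
    [0.145, 0, -0.015, 0]
  ]
}}

```text
time_s: 24.12
eef_pos: [0.6428, -0.2593, 0.2724]
tcp_rot: [0.986, -0.167, 0.0, 0.0]
contact_force: [0.1, -0.6, 0.7]
width: 0.0001
finger_force: 0.0
```

Request:
{"method": "step_arm", "body": {
  "plan": [
    [0, 0, 0.03, 0],
    [0, 0, 0.06, 0],
    [0, 0, 0.09, 0],
    [0, 0, 0.12, 0],
    [0, 0, 0.135, 0]
  ]
}}

```text
time_s: 24.53
eef_pos: [0.639, -0.2577, 0.1324]
tcp_rot: [0.986, -0.167, -0.003, -0.001]
contact_force: [-0.3, 0.4, -0.9]
width: 0.0002
finger_force: 0.0
```

Request:
{"method": "step_arm", "body": {
  "plan": [
    [-0.005, 0, 0, 0],
    [-0.01, 0, 0, 0],
    [-0.015, 0, 0, 0],
    [-0.02, 0, 0, 0],
    [-0.025, 0, 0, 0]
  ]
}}

```text
time_s: 24.95
eef_pos: [0.619, -0.2513, 0.1406]
tcp_rot: [0.986, -0.167, 0.003, 0.001]
contact_force: [3.0, -1.2, -1.5]
width: 0.0003
finger_force: 1.3
```

Request:
{"method": "step_arm", "body": {
  "plan": [
    [-0.003, 0, 0, 0],
    [-0.006, 0, 0, 0],
    [-0.009, 0, 0, 0],
    [-0.012, 0, 0, 0],
    [-0.015, 0, 0, 0]
  ]
}}

```text
time_s: 25.37
eef_pos: [0.6032, -0.2456, 0.1376]
tcp_rot: [0.986, -0.167, 0.0, 0.0]
contact_force: [1.9, -0.5, -0.6]
width: 0.0003
finger_force: 1.1
```

```bash
python3 - <<'E'
from h import *
p,a,m,s=pose();print(box(p),a,s['contact_force'])
E
```

```text
[ 50.3  -0.4 137.6] -19.222114864028182 [ 1.91883997 -0.45158634 -0.61358173]
```

Request:
{"method": "step_arm", "body": {
  "plan": [
    [-0.01, 0, -0.001, 0],
    [-0.02, 0, -0.002, 0],
    [-0.029, 0, -0.001, 0],
    [-0.037, 0, 0, 0],
    [-0.045, 0, 0.002, 0]
  ]
}}

```text
time_s: 25.78
eef_pos: [0.56, -0.2304, 0.1358]
tcp_rot: [0.986, -0.167, 0.0, 0.0]
contact_force: [1.1, -0.7, -0.1]
width: 0.0002
finger_force: 0.7
```

Request:
{"method": "step_arm", "body": {
  "plan": [
    [-0.007, 0, 0.005, 0],
    [-0.014, 0, 0.011, 0],
    [-0.02, 0, 0.017, 0],
    [-0.026, 0, 0.024, 0],
    [-0.031, 0, 0.031, 0]
  ]
}}

```text
time_s: 26.2
eef_pos: [0.5307, -0.2202, 0.1036]
tcp_rot: [0.986, -0.167, -0.0, -0.0]
contact_force: [2.3, -0.4, 0.2]
width: 0.0003
finger_force: 0.5
```

Request:
{"method": "step_arm", "body": {
  "plan": [
    [-0.005, 0, 0.007, 0],
    [-0.01, 0, 0.014, 0],
    [-0.013, 0, 0.021, 0],
    [-0.016, 0, 0.028, 0],
    [-0.019, 0, 0.035, 0]
  ]
}}

```text
time_s: 26.62
eef_pos: [0.5134, -0.2142, 0.0688]
tcp_rot: [0.986, -0.167, -0.0, -0.0]
contact_force: [0.8, -0.0, 1.2]
width: 0.0005
finger_force: 0.4
```

Request:
{"method": "step_arm", "body": {
  "plan": [
    [-0.001, 0, 0.003, 0],
    [-0.002, 0, 0.006, 0],
    [-0.003, 0, 0.009, 0],
    [-0.003, 0, 0.011, 0],
    [-0.003, 0, 0.011, 0]
  ]
}}

```text
time_s: 27.03
eef_pos: [0.5106, -0.2132, 0.0581]
tcp_rot: [0.986, -0.167, -0.0, -0.0]
contact_force: [0.8, 0.3, 0.4]
width: 0.0007
finger_force: 0.0
```

```bash
python3 - <<'E'
from h import *
p,a,m,s=pose();print(box(p),a,s['contact_force'])
E
```

```text
[-47.9  -0.2  58.1] -19.217587927000974 [0.75013127 0.34717879 0.43758393]
```

Press on gently to find where the lid stops.

Request:
{"method": "step_arm", "body": {
  "plan": [
    [0, 0, 0.001, 0],
    [0, 0, 0.002, 0],
    [0, 0, 0.003, 0],
    [0, 0, 0.004, 0],
    [0, 0, 0.005, 0]
  ]
}}

```text
time_s: 27.45
eef_pos: [0.5109, -0.2134, 0.0536]
tcp_rot: [0.986, -0.167, 0.0, 0.0]
contact_force: [-1.0, 0.1, 0.8]
width: 0.0005
finger_force: 0.3
```

Request:
{"method": "step_arm", "body": {
  "plan": [
    [0, 0, 0.001, 0],
    [0, 0, 0.002, 0],
    [0, 0, 0.003, 0],
    [0, 0, 0.004, 0],
    [0, 0, 0.005, 0]
  ]
}}

```text
time_s: 27.87
eef_pos: [0.5108, -0.2133, 0.0485]
tcp_rot: [0.986, -0.167, -0.0, -0.0]
contact_force: [0.7, -0.2, -0.7]
width: 0.0011
finger_force: 0.3
```

```bash
python3 - <<'E'
from h import *
w=get('wrist');hsv=cv2.cvtColor(w['color'],cv2.COLOR_RGB2HSV)
for n,lo,hi in(('orange',(5,180,150),(14,255,255)),('green',(50,100,50),(75,255,255)),('yellow',(20,150,60),(30,255,255))):
  mm=cv2.inRange(hsv,lo,hi);nn,l,st,c=cv2.connectedComponentsWithStats(mm)
  for i in np.argsort(-st[1:,4])[:4]+1:
    if st[i,4]>15: print(n,st[i],c[i].round(), box(px(w,*c[i],.072,True)))
E
```

```text
yellow [  0   0  50  26 656] [16.  8.] [119.  169.6  72. ]
yellow [  0 164  18  37 551] [  8. 181.] [ -9.9 188.8  72. ]
yellow [127 206  20  55 528] [135. 233.] [-47.2  78.5  72. ]
yellow [ 99 202  22  56 498] [109. 230.] [-45.4  98.3  72. ]
```

Request:
{"method": "step_arm", "body": {
  "plan": [
    [0, 0, 0.001, 0],
    [0, 0, 0.002, 0],
    [0, 0, 0.003, 0],
    [0, 0, 0.004, 0],
    [0, 0, 0.005, 0]
  ]
}}

```text
time_s: 28.33
eef_pos: [0.5108, -0.2133, 0.0434]
tcp_rot: [0.986, -0.167, -0.0, -0.0]
contact_force: [-1.0, 0.5, 0.8]
width: 0.0006
finger_force: 0.3
```

Request:
{"method": "step_arm", "body": {
  "plan": [
    [0, 0, 0.001, 0],
    [0, 0, 0.002, 0],
    [0, 0, 0.003, 0],
    [0, 0, 0.004, 0],
    [0, 0, 0.005, 0]
  ]
}}

```text
time_s: 28.75
eef_pos: [0.5109, -0.2133, 0.0416]
tcp_rot: [0.986, -0.167, -0.001, -0.0]
contact_force: [-10.9, 4.7, 22.5]
width: 0.0002
finger_force: 11.5
```

```bash
python3 - <<'E'
from h import *
w=get('wrist');s=get('scene');t=get('top')
a=cv2.resize(w['color'][:,:,::-1],(480,360));b=crop(s,80,100,240,260,2,'x.png');c2=crop(t,220,120,450,270,2.05,'x.png')
c=np.zeros((600,800,3),np.uint8);c[:360,:480]=a;c[:320,480:]=b;h,ww=c2.shape[:2];c[360:360+min(h,240),:min(ww,472)]=c2[:240,:472]
cv2.imwrite('pics/c10.png',c)
E
```

```text
(no output)
```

View pics/c10.png

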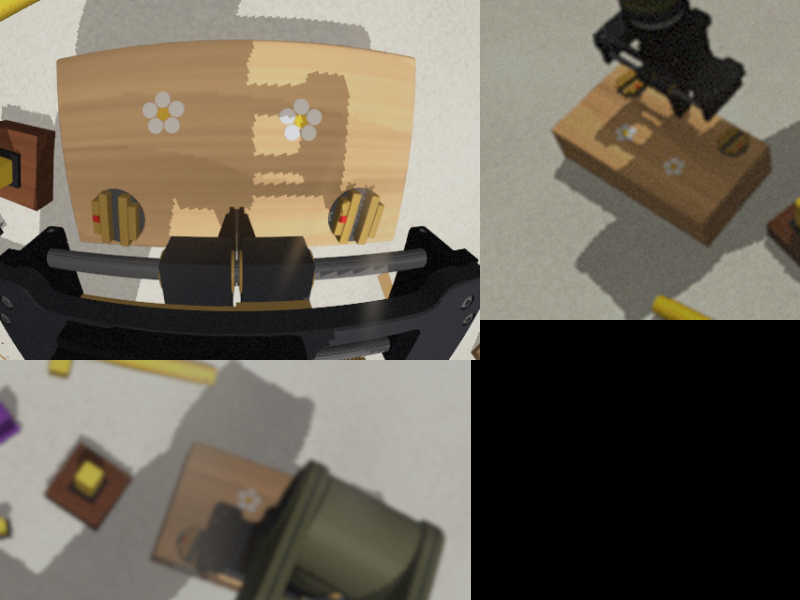

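```bash
cp pics/wrist.npz pics/wlid.npz; cat >> h.py <<'E'
def masks(d,lo,hi,box=None,minA=30):
    hsv=cv2.cvtColor(d['color'],cv2.COLOR_RGB2HSV); m=cv2.inRange(hsv,lo,hi)
    if box is not None: z=np.zeros_like(m); z[box[1]:box[3],box[0]:box[2]]=1; m=m*z
    n,l,st,c=cv2.connectedComponentsWithStats(m)
    return [(st[i],c[i],l==i) for i in np.argsort(-st[1:,4])+1 if st[i,4]>=minA]
E
python3 - <<'E'
from h import *
w=load('wlid')
# rectify lid top plane (z=.072) to 1 mm = 4px in box frame patches
def rect(z,cx,cy,half=.03,s=4):
    n=int(half*2000*s/2)*1
    N=int(half*2*1000*s); g=(np.arange(N)+.5)/s/1000-half
    mx=np.zeros((N,N),np.float32);my=mx.copy()
    for i in range(N):
        for j in range(N):
            X=cx-g[i];Y=cy-g[j]   # up=+x, left=+y
            q=proj(w,np.r_[BC+X*BX+Y*BY,z],True); mx[i,j],my[i,j]=q
    return cv2.remap(w['color'],mx,my,cv2.INTER_CUBIC)
for n,cy in((0,.085),(1,-.085)):
    im=rect(.072,-.045,cy); hsv=cv2.cvtColor(im,cv2.COLOR_RGB2HSV)
    m=cv2.inRange(hsv,(18,110,110),(32,255,255)); cv2.imwrite(f'pics/cam{n}.png',im[:,:,::-1])
    k,l,st,c=cv2.connectedComponentsWithStats(m)
    for i in np.argsort(-st[1:,4])[:3]+1:
        pts=np.argwhere(l==i)[:,::-1].astype(np.float32); r=cv2.minAreaRect(pts)
        vx,vy,_,_=cv2.fitLine(pts,cv2.DIST_L2,0,.01,.01).ravel(); 
        print(n,st[i],'ctr box',(-45-(c[i][1]/4-30)).round(1),(cy*1000-(c[i][0]/4-30)).round(1),'rect',np.round(r[1],0)/4,'cw angle from box x deg',np.degrees(np.arctan2(vx,-vy)).round(1))
t=get('top')
for st,c,_ in masks(t,(20,120,80),(32,255,255)): print('yellow',st,px(t,*c,.091))
E
```

```text
0 [ 122   51   65  152 6281] ctr box -46.9 76.6 rect [13.25 38.  ] cw angle from box x deg 6.9
0 [  41   41   66  156 5954] ctr box -44.6 96.1 rect [13.5  38.75] cw angle from box x deg 6.7
0 [61 58  5  3  9] ctr box -29.7 99.4 rect [0.5 1. ] cw angle from box x deg 63.2
1 [ 114   39   74  161 6966] ctr box -45.6 -93.3 rect [15.75 40.  ] cw angle from box x deg 5.8
1 [  37   40   71  154 5997] ctr box -44.1 -74.1 rect [14.   38.75] cw angle from box x deg 8.2
1 [ 31 147   4   7  11] ctr box -52.5 -63.1 rect [1.75 0.25] cw angle from box x deg 147.7
yellow [245  93  67  35 747] [ 0.75774433 -0.02982163  0.091     ]
yellow [256 169  15  17 176] [ 0.6117254  -0.01567275  0.091     ]
yellow [216 197   8   9  53] [0.55395235 0.07908084 0.091     ]
```

Request:
{"method": "step_arm", "body": {
  "plan": [
    [0, 0, -0.03, 0],
    [0, 0, -0.06, 0],
    [0, 0, -0.1, 0],
    [0, 0, -0.14, 0],
    [0, 0, -0.18, 0]
  ],
  "fingers": 0.7
}}

```text
time_s: 29.37
eef_pos: [0.5106, -0.2131, 0.2201]
tcp_rot: [0.986, -0.167, -0.0, -0.0]
contact_force: [0.8, -1.3, -0.1]
width: 0.0286
finger_force: 0.0
```

```bash
python3 - <<'E'
from h import *
t=load('top')
def top_rect(d,z=.03):
    hsv=cv2.cvtColor(d['color'],cv2.COLOR_RGB2HSV)
    print('sample px',[(hsv[y,x].tolist()) for x,y in((250,182),(268,195),(275,175),(263,163))])
    m=((hsv[:,:,2]<110)&(hsv[:,:,1]>90)&((hsv[:,:,0]<14)|(hsv[:,:,0]>170))).astype(np.uint8)
    z0=np.zeros_like(m);z0[150:215,230:295]=1;m*=z0
    m=cv2.morphologyEx(m,cv2.MORPH_CLOSE,np.ones((15,15)))
    n,l,st,c=cv2.connectedComponentsWithStats(m);i=np.argmax(st[1:,4])+1;print(st[i])
    P=np.array([px(d,x,y,z)[:2]*1000 for y,x in np.argwhere(l==i)],np.float32); r=cv2.minAreaRect(P);print(r,cv2.boxPoints(r).round())
top_rect(t)
go(.60,-.015,.25,-34); go(.60,-.015,.25,56)
E
```

```text
sample px [[9, 135, 83], [9, 139, 86], [10, 132, 81], [12, 56, 77]]
[243 161  40  41 884]
((614.0236206054688, -15.907371520996094), (71.93502807617188, 73.01191711425781), 56.28162384033203) [[564. -26.]
 [624. -66.]
 [664.  -6.]
 [604.  34.]]
shift mm [  19.2 -216.5  -29.9] turn deg 14.8 | at [ 0.5106 -0.2131  0.2201] yaw -19.2 F [ 0.8 -1.3 -0.1] w 0.0286 t 29.4 j6 1.41
shift mm [  19.2 -216.5  -29.9] turn deg -75.2 | at [ 0.5106 -0.2131  0.2201] yaw -19.2 F [ 0.8 -1.3 -0.1] w 0.0286 t 29.4 j6 1.41
```

Request:
{"method": "step_arm", "body": {
  "plan": [
    [0.006, -0.04, -0.01, 0],
    [0.012, -0.08, -0.02, 0],
    [0.018, -0.12, -0.03, 0],
    [0.025, -0.16, -0.03, 0],
    [0.03, -0.195, -0.03, 0]
  ]
}}

```text
time_s: 29.78
eef_pos: [0.6049, -0.037, 0.2499]
tcp_rot: [0.986, -0.167, 0.001, -0.0]
contact_force: [0.4, 0.3, 0.3]
width: 0.0613
finger_force: 0.0
```

Request:
{"method": "step_arm", "body": {
  "plan": [
    [0.003, -0.025, 0, -7],
    [0.003, -0.025, 0, -14],
    [0.003, -0.025, 0, -21],
    [0.003, -0.025, 0, -28],
    [0.003, -0.025, 0, -35]
  ]
}}

```text
time_s: 30.2
eef_pos: [0.6146, -0.016, 0.2482]
tcp_rot: [0.99, 0.141, -0.0, -0.0]
contact_force: [0.4, -0.6, 0.4]
width: 0.0666
finger_force: 0.0
```

Request:
{"method": "step_arm", "body": {
  "plan": [
    [0, 0, 0, -7],
    [0, 0, 0, -14],
    [0, 0, 0, -21],
    [0, 0, 0, -28],
    [0, 0, 0, -35]
  ]
}}

```text
time_s: 30.62
eef_pos: [0.6145, -0.0164, 0.2483]
tcp_rot: [0.902, 0.432, 0.0, -0.0]
contact_force: [-0.8, 0.1, -0.2]
width: 0.0664
finger_force: 0.0
```

Request:
{"method": "step_arm", "body": {
  "plan": [
    [0, 0, 0, -5.5],
    [0, 0, 0, -5.5],
    [0, 0, 0, -5.5],
    [0, 0, 0, -5.5],
    [0, 0, 0, -5.5]
  ]
}}

```text
time_s: 31.03
eef_pos: [0.6145, -0.0165, 0.2485]
tcp_rot: [0.882, 0.471, 0.0, 0.0]
contact_force: [0.3, 0.2, 1.2]
width: 0.0663
finger_force: 0.0
```

```bash
python3 - <<'E'
from h import *
w=get('wrist'); go(.614,-.016,.1,56.3); p,a,m,_=pose()
for st,c,mk in masks(w,(18,120,80),(34,255,255),minA=60)[:4]:
    r=cv2.minAreaRect(np.argwhere(mk)[:,::-1].astype(np.float32))
    print('yellow',st,c.round(1),'tool',(m.T@(px(w,*c,.091,True)-p)*1000).round(1),r)
print('expect key top at',proj(w,(.614,-.016,.091),True),'key base',proj(w,(.614,-.016,.036),True))
E
```

```text
shift mm [ 1.000e-01 -7.000e-01  1.486e+02] turn deg -0.1 | at [ 0.6145 -0.0164  0.2486] yaw 56.2 F [-0.2  0.5 -0.3] w 0.0664 t 31.1 j6 0.48
yellow [ 314   58   70  133 2746] [355.3 112.5] tool [ 74.8 122.9 157.6] ((364.74139404296875, 125.10344696044922), (131.1009063720703, 59.236812591552734), 68.19859313964844)
yellow [242 152  20  27 508] [251.5 165.6] tool [  7.6  -2.8 157.6] ((251.5, 165.0), (26.0, 19.0), 90.0)
yellow [231 324 104   8 348] [280.  328.1] tool [-250.9   41.5  157.5] ((282.5139465332031, 327.9416809082031), (5.13428258895874, 103.10649871826172), 88.19125366210938)
yellow [140 264  16  44 305] [146.2 285.7] tool [-172.9 -160.8  157.5] ((147.22467041015625, 285.4342346191406), (14.619606018066406, 43.118587493896484), 2.12109637260437)
expect key top at [253.29378662 171.6220552 ] key base [253.16676097 162.32964811]
```

Request:
{"method": "step_arm", "body": {
  "plan": [
    [0.002, -0.001, 0.035, 0],
    [0.002, -0.001, 0.07, 0],
    [0.002, -0.001, 0.105, 0],
    [0.002, -0.001, 0.14, 0],
    [0.002, -0.001, 0.165, 0]
  ]
}}

```text
time_s: 31.5
eef_pos: [0.613, -0.0141, 0.08]
tcp_rot: [0.882, 0.471, -0.001, -0.001]
contact_force: [0.5, 0.2, 0.2]
width: 0.0666
finger_force: 0.0
```

Request:
{"method": "step_arm", "body": {
  "plan": [
    [0, 0, 0.007, 0],
    [0, 0, 0.014, 0],
    [0, 0, 0.021, 0],
    [0, 0, 0.028, 0],
    [0, 0, 0.036, 0]
  ]
}}

```text
time_s: 31.92
eef_pos: [0.6166, -0.0145, 0.0494]
tcp_rot: [0.882, 0.472, 0.002, 0.001]
contact_force: [0.2, 0.3, 0.1]
width: 0.0662
finger_force: 0.0
```

Request:
{"method": "step_arm", "body": {
  "plan": [
    [0, 0, 0.004, 0],
    [0, 0, 0.008, 0],
    [0, 0, 0.012, 0],
    [0, 0, 0.012, 0],
    [0, 0, 0.012, 0]
  ]
}}

```text
time_s: 32.33
eef_pos: [0.6147, -0.0142, 0.0355]
tcp_rot: [0.882, 0.472, -0.0, -0.0]
contact_force: [-0.1, 0.7, -0.1]
width: 0.0668
finger_force: 0.0
```

Request:
{"method": "step_arm", "body": {
  "plan": [
    [0, 0, 0.002, 0],
    [0, 0, 0.004, 0],
    [0, 0, 0.006, 0],
    [0, 0, 0.008, 0],
    [0, 0, 0.009, 0]
  ]
}}

```text
time_s: 32.75
eef_pos: [0.6145, -0.0142, 0.0262]
tcp_rot: [0.882, 0.472, -0.0, -0.0]
contact_force: [-0.2, -0.1, -0.2]
width: 0.0665
finger_force: 0.0
```

Request:
{"method": "step_arm", "body": {
  "plan": [
    [0, 0, 0.002, 0],
    [0, 0, 0.004, 0],
    [0, 0, 0.005, 0],
    [0, 0, 0.005, 0],
    [0, 0, 0.005, 0]
  ],
  "fingers": 0.1
}}

```text
time_s: 33.17
eef_pos: [0.6147, -0.0142, 0.0215]
tcp_rot: [0.882, 0.472, -0.0, -0.0]
contact_force: [0.3, 0.1, 0.2]
width: 0.0388
finger_force: 0.0
```

Request:
{"method": "step_arm", "body": {
  "plan": [
    [0, 0, 0, 0],
    [0, 0, 0, 0],
    [0, 0, 0, 0],
    [0, 0, 0, 0],
    [0, 0, 0, 0]
  ]
}}

```text
time_s: 33.58
eef_pos: [0.6148, -0.0143, 0.0217]
tcp_rot: [0.882, 0.472, 0.0, 0.0]
contact_force: [0.7, 0.2, 0.6]
width: 0.0236
finger_force: 30.0
```

Request:
{"method": "step_arm", "body": {
  "plan": [
    [0, 0, -0.01, 0],
    [0, 0, -0.02, 0],
    [0, 0, -0.03, 0],
    [0, 0, -0.06, 0],
    [0, 0, -0.09, 0]
  ]
}}

```text
time_s: 34.0
eef_pos: [0.6136, -0.0141, 0.112]
tcp_rot: [0.882, 0.472, -0.001, -0.001]
contact_force: [0.3, 0.8, -0.7]
width: 0.0234
finger_force: 30.0
```

Request:
{"method": "step_arm", "body": {
  "plan": [
    [0, 0, -0.03, 0],
    [0, 0, -0.06, 0],
    [0, 0, -0.08, 0],
    [0, 0, -0.08, 0],
    [0, 0, -0.08, 0]
  ]
}}

```text
time_s: 34.42
eef_pos: [0.6159, -0.0143, 0.1944]
tcp_rot: [0.882, 0.472, 0.002, 0.001]
contact_force: [0.2, -0.5, -0.8]
width: 0.0239
finger_force: 30.0
```

```bash
cat >> h.py <<'E'
def rect(w,z,ctr,yaw,half,s=4):
    """image of plane z around world ctr; up = direction yaw (deg), s px per mm"""
    N=int(half*2000*s); g=(np.arange(N)+.5)/s/1000-half; y=np.radians(yaw)
    ux=np.array([np.cos(y),np.sin(y)]); uy=np.array([-np.sin(y),np.cos(y)])
    I,J=np.meshgrid(-g,-g,indexing='ij')
    P=np.stack([ctr[0]+I*ux[0]+J*uy[0],ctr[1]+I*ux[1]+J*uy[1],np.full_like(I,z)],-1).reshape(-1,3)
    q=(cv2.Rodrigues(w["rvec"])[0]@P.T).T+w["tvec"].ravel(); r=np.hypot(q[:,0],q[:,1]);t=np.arctan2(r,q[:,2])
    K=w["K"]; mx=(K[0,0]*q[:,0]/r*t+K[0,2]).reshape(N,N).astype(np.float32); my=(K[1,1]*q[:,1]/r*t+K[1,2]).reshape(N,N).astype(np.float32)
    return cv2.remap(w["color"],mx,my,cv2.INTER_CUBIC)
E
python3 - <<'E'
from h import *
w=get('wrist'); np.savez('pics/wstand.npz',**w); p,a,m,s=pose(); print(p,a,s['width'],s['finger_force'])
im=rect(w,.03,(.614,-.016),56.3,.045,4); cv2.imwrite('pics/stand.png',im[:,:,::-1])
v=im.max(2).astype(int)
b=cv2.resize(v.astype(np.float32),(30,30),interpolation=cv2.INTER_AREA).astype(int)
for r in b: print(' '.join('%3d'%x for x in r))
E
```

```text
[ 0.6146123  -0.01422363  0.19191925] 56.28151831014253 0.02428360606556072 29.974012970924377
151 149 112  94  93  93  94  86  83  83  82  80  81  82  82  82  78  76  75  75  75  77  76  76  76  81 141 149 146 145
149 134  76  71  71  68  69  67  67  69  72  72  70  70  69  70  68  73  72  71  71  72  69  68  70  71 106 150 148 149
149 128  87  86  81  81  79  77  75  78  82  82  80  79  80  79  79  83  78  79  80  79  75  75  78  78 101 148 147 149
147 127  86  84  82  81  79  78  77  78  83  82  81  80  80  78  80  84  79  79  80  78  75  75  79  79 105 150 147 148
146 127  85  86  81  81  78  79  76  79  83  81  82  80  80  77  79  84  79  78  79  79  76  74  77  79 104 148 148 149
149 129  85  84  81  80  80  77  77  79  82  80  82  79  79  78  80  82  80  79  78  78  76  75  77  78 102 150 149 146
148 130  84  85  82  81  79  79  76  77  83  81  80  79  79  77  79  83  79  79  79  77  73  74  78  78 100 149 147 149
148 133  84  84  82  80  79  77  77  79  82  80  80  79  79  78  79  82  78  78  78  77  75  75  78  78  98 145 145 147
147 132  84  84  82  81  79  78  76  77  81  
[... 1894 characters left out ...]
  81  81  78  79  76  81  83  81  81  79  78  78  94 108 114 113 114 111 109 109 114 136 202 205 205
153 138  82  82  82  82  80  78  77  73  79  80  82  81  86  99 101 117 114 114 113 114 114 111 111 116 138 203 206 206
149 140 117 123 123 126 133 158 155 154 157 156 163 164 170 170 171 173 171 170 172 173 177 178 179 178 182 203 205 205
149 149 149 155 177 201 200 207 207 205 205 205 206 205 206 205 204 206 206 206 205 205 206 204 202 206 205 204 205 205
148 150 163 195 191 189 189 189 190 190 189 189 190 191 191 191 190 191 189 189 192 191 193 193 192 197 205 204 205 206
179 196 202 172  69  63  63  62  62  63  62  62  65  64  64  63  65  63  65  65  66  66  67  68  66 130 205 205 205 206
```

```bash
python3 - <<'E'
from h import *
w=load('wstand'); p,a,m,s=pose()
for st,c,mk in masks(w,(18,110,60),(34,255,255),box=(200,150,310,384),minA=20): print(st,c.round(1))
im=w['color']
for v in range(196,300,3): print(v,[im[v,u].tolist() for u in(245,252,260)])
for d in (-.004,0,.004):
    print(d,[proj(w,p+m@np.array([x+d,0,z]),True).round(1).tolist() for x,z in((.012,-.0143),(.012,-.0693),(.017,-.0143),(.017,-.0083),(-.012,-.0693))])
E
```

```text
[ 228  216   49   62 2754] [252.2 248.2]
[200 321 110  11 623] [260.9 327.8]
[207 266   9  46 247] [210.3 289. ]
[289 266   9  46 223] [294.  288.6]
196 [[81, 54, 38], [77, 49, 36], [115, 73, 50]]
199 [[159, 151, 140], [175, 163, 149], [176, 166, 154]]
202 [[203, 197, 187], [205, 204, 194], [207, 204, 193]]
205 [[107, 103, 96], [105, 100, 94], [104, 101, 95]]
208 [[38, 29, 31], [44, 38, 33], [41, 39, 38]]
211 [[41, 36, 31], [45, 41, 37], [45, 44, 39]]
214 [[42, 41, 38], [41, 40, 33], [41, 38, 35]]
217 [[98, 80, 37], [94, 78, 30], [99, 81, 36]]
220 [[108, 89, 34], [108, 90, 40], [107, 88, 35]]
223 [[106, 87, 33], [106, 89, 36], [106, 89, 33]]
226 [[107, 91, 36], [109, 92, 38], [105, 87, 32]]
229 [[110, 91, 39], [105, 87, 31], [107, 87, 31]]
232 [[108, 89, 35], [108, 90, 34], [106, 86, 30]]
235 [[111, 91, 36], [107, 88, 31], [107, 88, 34]]
238 [[109, 91, 38], [108, 88, 29], [107, 89, 32]]
241 [[108, 89, 38], [110, 88, 34], [108, 89, 34]]
244 [[106, 89, 29], [108, 88, 32], [106, 88, 29]]
247 [[107, 91, 33], [106, 88, 34], [108, 87, 30]]
250 [[106, 89, 30], [107, 90, 32], [107, 88, 26]]

[... 356 characters left out ...]
 135, 40]]
274 [[161, 135, 42], [162, 135, 35], [164, 137, 45]]
277 [[109, 91, 39], [110, 93, 38], [107, 89, 33]]
280 [[51, 47, 45], [49, 44, 45], [45, 45, 38]]
283 [[67, 63, 63], [67, 64, 63], [66, 64, 62]]
286 [[62, 59, 60], [61, 58, 58], [63, 59, 57]]
289 [[65, 64, 61], [67, 64, 63], [63, 63, 62]]
292 [[72, 68, 67], [68, 67, 66], [69, 69, 67]]
295 [[76, 75, 74], [73, 71, 70], [68, 65, 65]]
298 [[71, 70, 67], [71, 70, 67], [71, 70, 68]]
-0.004 [[253.5, 221.3], [254.3, 265.0], [253.5, 214.3], [253.4, 211.0], [254.2, 302.9]]
0 [[253.5, 215.7], [254.3, 258.0], [253.5, 208.6], [253.4, 205.4], [254.2, 297.0]]
0.004 [[253.5, 210.0], [254.3, 250.8], [253.5, 202.8], [253.4, 199.7], [254.2, 291.0]]
```

Request:
{"method": "step_arm", "body": {
  "plan": [
    [-0.03, 0.001, 0.005, 0],
    [-0.06, 0.002, 0.01, 0],
    [-0.09, 0.003, 0.015, 0],
    [-0.12, 0.004, 0.02, -4],
    [-0.14, 0.0045, 0.022, -7.7]
  ]
}}

```text
time_s: 34.88
eef_pos: [0.5375, -0.1342, 0.1659]
tcp_rot: [0.848, 0.531, -0.002, -0.002]
contact_force: [-0.8, 0.2, -0.1]
width: 0.0237
finger_force: 30.0
```

Request:
{"method": "step_arm", "body": {
  "plan": [
    [0, 0, 0, 0],
    [0, 0, 0, 0],
    [0, 0, 0, 0],
    [0, 0, 0, 0],
    [0, 0, 0, 0]
  ]
}}

```text
time_s: 35.3
eef_pos: [0.5411, -0.1323, 0.1693]
tcp_rot: [0.848, 0.53, -0.0, -0.0]
contact_force: [0.6, 0.6, 0.2]
width: 0.0239
finger_force: 30.0
```

```bash
cat >> h.py <<'E'
def cam(ctr,name,yaw=-19.17,du=1.5):
    """bars of a cam seen by the wrist camera, as box-frame slot centre and cw angle"""
    w=get('wrist'); w['K'][0,2]-=du
    im=rect(w,.072,ctr,yaw,.032,4); cv2.imwrite(f'pics/{name}.png',im[:,:,::-1]); np.savez(f'pics/{name}.npz',**w)
    hsv=cv2.cvtColor(im,cv2.COLOR_RGB2HSV); m=cv2.inRange(hsv,(16,90,90),(34,255,255))
    k,l,st,c=cv2.connectedComponentsWithStats(m); y=np.radians(yaw); X=np.array([np.cos(y),np.sin(y)]);Y=np.array([-X[1],X[0]]); C=[]
    for i in np.argsort(-st[1:,4])[:4]+1:
        if st[i,4]<300: continue
        pts=np.argwhere(l==i)[:,::-1].astype(np.float32); r=cv2.minAreaRect(pts)
        vx,vy,_,_=cv2.fitLine(pts,cv2.DIST_L2,0,.01,.01).ravel()
        W=np.array(ctr)+X*(32-r[0][1]/4)/1000+Y*(32-r[0][0]/4)/1000; C.append(W)
        print('bar',W.round(4),'size',np.round(np.array(r[1])/4,1),'cw',np.degrees(np.arctan(vx/-vy)).round(1),st[i,4])
    if len(C)>1: print('slot centre',((C[0]+C[1])/2).round(4),'sep mm',round(np.linalg.norm(C[0]-C[1])*1000,1),'slot yaw',round(np.degrees(np.arctan2(*(C[0]-C[1])[::-1]))%180-90,1))
E
python3 - <<'E'
from h import *
go(.5407,-.1331,.17,64); cam((.5407,-.1331),'k0')
E
```

```text
shift mm [-0.9 -0.  -0.7] turn deg 0.0 | at [ 0.5411 -0.1323  0.1693] yaw 64.0 F [0.6 0.6 0.2] w 0.0239 t 35.3 j6 0.12
bar [ 0.5453 -0.1346] size [54.2 63.8] cw 50.5 38086
```

```bash
python3 - <<'E'
from h import *
im=cv2.imread('pics/k0.png'); hsv=cv2.cvtColor(im,cv2.COLOR_BGR2HSV)
b=cv2.resize(hsv,(32,32),interpolation=cv2.INTER_AREA)
for ch in(0,1):
    print('HSV'[ch])
    for r in b[:,:,ch]: print(' '.join('%3d'%x for x in r))
E
```

```text
H
 16  16  16  16  16  16  16  16  16  17  17  17  17  17  17  17  17  17  17  17  17  16  16  17  17  17  17  17  17  17  17  17
 16  16  16  16  16  16  16  16  17  17  17  17  17  17  17  17  17  17  17  17  17  17  16  17  17  17  17  17  17  17  17  17
 16  17  17  16  17  16  16  16  16  17  17  17  16  17  17  17  17  17  17  17  17  17  17  17  17  17  16  17  17  17  17  17
 16  17  17  17  17  17  17  17  17  17  16  16  17  17  17  17  17  17  17  17  17  17  17  17  17  17  17  17  17  16  17  17
 16  17  17  17  17  17  17  17  17  17  16  16  16  17  16  16  16  16  16  17  17  17  17  17  17  17  17  16  15  14  14  16
 16  17  17  17  17  17  17  16  17  16  16  18  18  18  17  15  16  15  16  16  17  17  17  17  17  17  17  16  16  16  16  14
 16  17  17  17  17  17  16  16  16  16  17  19  20  20  21  25  16  18  19  19  18  18  17  17  17  17  16  15  14  13  11  13
 16  16  17  17  17  17  16  16  16  18  19  20  20  21  22  23  14  18  20  20  20  20  17  17  17  17  16  16  15  16  12  16
 16  17  17  17  17  17  16  18  20  20  20  20  20  21  24  29  16  17  1
[... 6395 characters left out ...]
  98  98  95  94  97  98  95  92  46  52  39  38  45  45 125
 42  46  45  43  48  58  44  41  44  42  45  43  43  40  38  41  39  42  39  38  38  41  39  40  47  48  47  48  42  46  50  83
 18  14  16  19  18  18  15  14  13  14  17  18  15  15  13  13  14  15  12  13  14  14  14  14  25  51  48  44  46  37  42  42
 19  19  19  16  16  19  16  14  11  14  16  17  13  16  17  15  16  17  15  17  17  17  12  13  30  45  40  43  44  38  50  46
 19  18  19  18  17  18  16  15  16  14  15  17  15  13  12  14  16  15  16  19  13  13  14  16  29  37  37  34  40  38  42  40
 19  16  19  19  18  19  17  19  19  14  15  18  15  13  13  16  15  13  15  15  13  15  13  14  16  13  18  23  24  26  29  34
```

Request:
{"method": "step_arm", "body": {
  "plan": [
    [0, 0.001, 0.02, 0],
    [0, 0.001, 0.04, 0],
    [0, 0.001, 0.06, 0],
    [0, 0.001, 0.075, 0],
    [0, 0.001, 0.083, 0]
  ]
}}

```text
time_s: 35.77
eef_pos: [0.5406, -0.1326, 0.0841]
tcp_rot: [0.848, 0.53, -0.001, -0.001]
contact_force: [0.1, -0.0, -1.3]
width: 0.0244
finger_force: 30.0
```

Request:
{"method": "step_arm", "body": {
  "plan": [
    [0, 0, 0, 0],
    [0, 0, 0, 0],
    [0, 0, 0.002, 0],
    [0, 0, 0.004, 0],
    [0, 0, 0.006, 0]
  ]
}}

```text
time_s: 36.18
eef_pos: [0.5425, -0.1339, 0.0817]
tcp_rot: [0.848, 0.53, 0.001, 0.001]
contact_force: [0.3, -0.7, -1.5]
width: 0.0237
finger_force: 30.0
```

Request:
{"method": "step_arm", "body": {
  "plan": [
    [0, 0, 0.002, 0],
    [0, 0, 0.004, 0],
    [0, 0, 0.006, 0],
    [0, 0, 0.006, 0],
    [0, 0, 0.006, 0]
  ]
}}

```text
time_s: 36.6
eef_pos: [0.5415, -0.1336, 0.0744]
tcp_rot: [0.848, 0.53, -0.0, -0.0]
contact_force: [-0.6, 0.9, -0.4]
width: 0.0238
finger_force: 30.0
```

```bash
python3 -c "
from h import *
go(.542,-.1331,.0727,64)"
```

```text
shift mm [0.6 0.2 1.7] turn deg -0.0 | at [ 0.5415 -0.1336  0.0744] yaw 64.0 F [-0.6  0.9 -0.4] w 0.0238 t 36.6 j6 0.12
```

Request:
{"method": "step_arm", "body": {
  "plan": [
    [0, 0, 0.001, 4],
    [0, 0, 0.001, 10],
    [0, 0, 0.001, 17],
    [0, 0, 0.001, 24],
    [0, 0, 0.001, 31]
  ]
}}

```text
time_s: 37.02
eef_pos: [0.5413, -0.1338, 0.0735]
tcp_rot: [0.96, 0.281, -0.001, -0.0]
contact_force: [-1.5, -0.2, -0.8]
width: 0.0244
finger_force: 30.0
```

Request:
{"method": "step_arm", "body": {
  "plan": [
    [0, 0, 0, 7],
    [0, 0, 0, 14],
    [0, 0, 0, 21],
    [0, 0, 0, 28],
    [0, 0, 0, 35]
  ]
}}

```text
time_s: 37.43
eef_pos: [0.5414, -0.1335, 0.0735]
tcp_rot: [1.0, -0.021, -0.0, -0.0]
contact_force: [-0.5, 0.5, -0.4]
width: 0.024
finger_force: 30.0
```

Request:
{"method": "step_arm", "body": {
  "plan": [
    [0, 0, 0, 4],
    [0, 0, 0, 8],
    [0, 0, 0, 12],
    [0, 0, 0, 14],
    [0, 0, 0, 14]
  ]
}}

```text
time_s: 37.85
eef_pos: [0.5415, -0.1334, 0.0735]
tcp_rot: [0.99, -0.14, -0.0, -0.0]
contact_force: [0.0, 1.4, -0.5]
width: 0.0238
finger_force: 30.0
```

```bash
python3 -c "
from h import *
go(.542,-.1331,.0727,-19); s=pose()[3]; print(s['ft_torque'],s['joints'])"
```

```text
shift mm [ 0.4 -0.4  0.8] turn deg 3.0 | at [ 0.5415 -0.1334  0.0735] yaw -16.0 F [ 0.   1.4 -0.5] w 0.0238 t 37.9 j6 1.51
[0.19887761 0.08382012 0.03562536] [-3.37958084e-01  2.71887467e-02  1.96202848e+00  3.95242245e-04
  1.15285386e+00  1.51270368e+00]
```

Request:
{"method": "step_arm", "body": {
  "plan": [
    [0, 0, 0, 3],
    [0, 0, 0, 6],
    [0, 0, 0, 9],
    [0, 0, 0, 11],
    [0, 0, 0, 11]
  ]
}}

```text
time_s: 38.27
eef_pos: [0.5417, -0.1334, 0.0735]
tcp_rot: [0.972, -0.233, -0.0, -0.0]
contact_force: [0.0, 0.2, -1.5]
width: 0.0239
finger_force: 30.0
```

```bash
python3 -c "
from h import *
go(.542,-.1331,.0727,-19); s=pose()[3]; print(s['ft_torque'])"
```

```text
shift mm [ 0.2 -0.4  0.8] turn deg -8.0 | at [ 0.5417 -0.1334  0.0735] yaw -27.0 F [ 0.   0.2 -1.5] w 0.0239 t 38.3 j6 1.7
[0.31684337 0.01127775 0.02814315]
```

Request:
{"method": "step_arm", "body": {
  "plan": [
    [0, 0, 0, 1],
    [0, 0, 0, 2],
    [0, 0, 0, 3],
    [0, 0, 0, 4],
    [0, 0, 0, 4]
  ]
}}

```text
time_s: 38.68
eef_pos: [0.5417, -0.1334, 0.0735]
tcp_rot: [0.964, -0.268, -0.0, -0.0]
contact_force: [0.0, 1.9, -0.7]
width: 0.0239
finger_force: 30.0
```

```bash
python3 -c "
from h import *
go(.542,-.1331,.0727,-19); s=pose()[3]; print(s['ft_torque'])"
```

```text
shift mm [ 0.1 -0.4  0.8] turn deg -12.1 | at [ 0.5417 -0.1334  0.0735] yaw -31.1 F [ 0.   1.9 -0.7] w 0.0239 t 38.7 j6 1.77
[ 0.49154971 -0.06668865  0.10074219]
```

Request:
{"method": "step_arm", "body": {
  "plan": [
    [0, 0, 0, 1],
    [0, 0, 0, 2],
    [0, 0, 0, 3],
    [0, 0, 0, 3],
    [0, 0, 0, 3]
  ]
}}

```text
time_s: 39.1
eef_pos: [0.5417, -0.1334, 0.0736]
tcp_rot: [0.956, -0.292, -0.0, -0.0]
contact_force: [0.6, 3.2, -1.3]
width: 0.0237
finger_force: 30.0
```

```bash
python3 -c "
from h import *
go(.542,-.1331,.0727,-19); s=pose()[3]; print(s['ft_torque'])"
```

```text
shift mm [ 0.1 -0.5  0.9] turn deg -15.0 | at [ 0.5417 -0.1334  0.0736] yaw -34.0 F [ 0.6  3.2 -1.3] w 0.0237 t 39.1 j6 1.83
[ 0.75901917 -0.20006014  0.43354101]
```

Request:
{"method": "step_arm", "body": {
  "plan": [
    [0, 0, 0, 1],
    [0, 0, 0, 2],
    [0, 0, 0, 3],
    [0, 0, 0, 3],
    [0, 0, 0, 3]
  ]
}}

```text
time_s: 39.52
eef_pos: [0.5417, -0.1334, 0.0735]
tcp_rot: [0.948, -0.317, -0.0, -0.0]
contact_force: [0.9, 3.6, -2.8]
width: 0.0237
finger_force: 30.2
```

```bash
python3 -c "
from h import *
go(.542,-.1331,.0727,-19); s=pose()[3]; print(s['ft_torque'])"
```

```text
shift mm [ 0.1 -0.5  0.8] turn deg -18.0 | at [ 0.5417 -0.1334  0.0735] yaw -37.0 F [ 0.9  3.6 -2.8] w 0.0237 t 39.5 j6 1.88
[ 0.95025964 -0.26051141  0.72329548]
```

Request:
{"method": "step_arm", "body": {
  "plan": [
    [0, 0, 0, -6],
    [0, 0, 0, -12],
    [0, 0, 0, -17],
    [0, 0, -0.004, -17],
    [0, 0, -0.012, -17]
  ]
}}

```text
time_s: 39.93
eef_pos: [0.5408, -0.1342, 0.0851]
tcp_rot: [0.984, -0.176, -0.001, 0.0]
contact_force: [-0.6, -0.1, -1.3]
width: 0.0241
finger_force: 30.0
```

Request:
{"method": "step_arm", "body": {
  "plan": [
    [0, 0, -0.02, 0],
    [0, 0, -0.045, 0],
    [0, 0, -0.07, 0],
    [0, 0, -0.085, 0],
    [0, 0, -0.085, 0]
  ]
}}

```text
time_s: 40.35
eef_pos: [0.5445, -0.1351, 0.1767]
tcp_rot: [0.985, -0.175, 0.005, 0.001]
contact_force: [0.8, -0.6, -0.9]
width: 0.0238
finger_force: 30.0
```

Request:
{"method": "step_arm", "body": {
  "plan": [
    [0, 0.035, 0, -7],
    [0, 0.07, 0, -14],
    [0.001, 0.105, 0, -21],
    [0.002, 0.14, 0, -28],
    [0.002, 0.17, 0, -35]
  ]
}}

```text
time_s: 40.77
eef_pos: [0.484, -0.2958, 0.1698]
tcp_rot: [0.991, 0.132, -0.001, 0.0]
contact_force: [1.4, 1.2, -0.7]
width: 0.0238
finger_force: 30.0
```

Request:
{"method": "step_arm", "body": {
  "plan": [
    [0, 0, 0, -7],
    [0, 0, 0, -14],
    [0, 0, 0, -21],
    [0, 0, 0, -28],
    [0, 0, 0, -35]
  ]
}}

```text
time_s: 41.18
eef_pos: [0.4846, -0.2942, 0.1695]
tcp_rot: [0.906, 0.424, -0.001, -0.0]
contact_force: [-0.5, 0.5, -1.7]
width: 0.0237
finger_force: 30.0
```

Request:
{"method": "step_arm", "body": {
  "plan": [
    [0, 0, 0, -7],
    [0, 0, 0, -14],
    [0, 0, 0, -15],
    [0, 0, 0, -15],
    [0, 0, 0, -15]
  ]
}}

```text
time_s: 41.6
eef_pos: [0.485, -0.294, 0.1701]
tcp_rot: [0.845, 0.535, -0.0, -0.0]
contact_force: [0.9, 0.3, -0.4]
width: 0.0238
finger_force: 30.0
```

```bash
python3 - <<'E'
from h import *
go(.4857,-.2940,.17,65)
C=(.4857,-.2940); w=get('wrist'); w['K'][0,2]-=1.5
im=rect(w,.072,C,-19.17,.032,4); hsv=cv2.cvtColor(im,cv2.COLOR_RGB2HSV)
b=cv2.resize(hsv,(32,32),interpolation=cv2.INTER_AREA)
for r in b[3:28,:,1]: print(' '.join('%3d'%x for x in r))
E
```

```text
shift mm [0.3 0.6 0.1] turn deg -0.3 | at [ 0.485  -0.294   0.1701] yaw 64.7 F [ 0.9  0.3 -0.4] w 0.0238 t 41.6 j6 -0.2
110 111 111 111 111 110 114 115 112 113 115 112 114 111 112 110 110 111 112 113 112 110 110 111 110 111 110 112 110 112 111 110
111 112 111 111 112 111 113 112 112 116 117 117 116 109 111 111 114 114 113 112 111 111 110 110 111 111 110 111 108 109  99 108
111 112 111 112 111 112 113 111 113 116 123 131 124 107  92  67  77 105 114 116 113 110 111 110 111 110 108 112  89  79  70  67
112 112 111 113 111 112 113 114 115 100 117 154 151 151 127  23  25  59 101 133 124 118 112 112 111 111 112 114  89  65  70  72
108 110 110 110 110 110 114 114  80  56 119 155 148 150 116  18  33  81 142 152 150 146 113 108 109 109 109 111  84  74  75  71
108 109 108 108 110 109 115 126 146 142 146 155 149 150 100  18  27  98 145 152 151 145 113 105 108 107 107 107  90  87  83  74
109 109 108 109 110 109  95 131 153 149 151 151 149 148  83  21  35 109 146 151 148 143  94 106 106 104 106 111  95  73  83  65
108 108 109 109 108  88  59 141 149 151 151 151 150 146  68  18  40 110 153 152 148 
[... 1519 characters left out ...]
 146 146 143 129 137 134 101  90  94  69  62  59  61  63  67
101  99 101  98  99  98  98  97 113 143 143 144  85  15  28  85 139 146 145 138  88  98 100  95  95  97  56  56  58  55  65  68
 99 100 101 100  98  99  98  99 101 107 106 104  48  15  17  70 136 145 145 133  98  96  97  97  97  95  56  54  56  56  65  79
 98  97  97  98  97  97  96  96  96  93  94  91  82  66  63  70  97 110 116 110  93  92  93  92  93  91  51  59  59  51  50  76
 95  97  94  93  93  93  94  93  94  93  92  91  93  92  92  91  90  91  92  91  90  91  91  91  90  89  68  48  46  45  61  77
 57  62  59  58  66  69  59  55  58  54  59  57  56  56  60  54  59  55  59  52  54  49  54  53  51  53  67  44  41  54  53  54
```

Request:
{"method": "step_arm", "body": {
  "plan": [
    [0.0005, 0.002, 0.02, 1],
    [0.0005, 0.002, 0.04, 1.5],
    [0.0005, 0.002, 0.06, 1.5],
    [0.0005, 0.002, 0.075, 1.5],
    [0.0005, 0.002, 0.083, 1.5]
  ]
}}

```text
time_s: 42.07
eef_pos: [0.4861, -0.2935, 0.0849]
tcp_rot: [0.851, 0.525, -0.001, -0.002]
contact_force: [-0.1, 0.1, -0.7]
width: 0.0237
finger_force: 30.0
```

Request:
{"method": "step_arm", "body": {
  "plan": [
    [0, 0, 0, 0],
    [0, 0, 0, 0],
    [0, 0, 0.003, 0],
    [0, 0, 0.006, 0],
    [0, 0, 0.009, 0]
  ]
}}

```text
time_s: 42.48
eef_pos: [0.488, -0.2949, 0.0796]
tcp_rot: [0.851, 0.526, 0.0, 0.001]
contact_force: [-0.4, -0.2, -1.0]
width: 0.0238
finger_force: 30.0
```

Request:
{"method": "step_arm", "body": {
  "plan": [
    [0, 0, 0.002, 0],
    [0, 0, 0.004, 0],
    [0, 0, 0.004, 0],
    [0, 0, 0.004, 0],
    [0, 0, 0.004, 0]
  ]
}}

```text
time_s: 42.9
eef_pos: [0.4874, -0.2945, 0.0747]
tcp_rot: [0.851, 0.526, 0.0, 0.0]
contact_force: [-0.2, -0.9, 0.1]
width: 0.0236
finger_force: 30.0
```

Request:
{"method": "step_arm", "body": {
  "plan": [
    [0, 0, 0.001, 4],
    [0, 0, 0.001, 10],
    [0, 0, 0.001, 17],
    [0, 0, 0.001, 24],
    [0, 0, 0.001, 31]
  ]
}}

```text
time_s: 43.32
eef_pos: [0.4867, -0.2951, 0.0737]
tcp_rot: [0.961, 0.277, -0.001, 0.0]
contact_force: [-2.1, -2.8, -0.3]
width: 0.0243
finger_force: 30.0
```

Request:
{"method": "step_arm", "body": {
  "plan": [
    [0, 0, 0, 7],
    [0, 0, 0, 14],
    [0, 0, 0, 21],
    [0, 0, 0, 28],
    [0, 0, 0, 35]
  ]
}}

```text
time_s: 43.73
eef_pos: [0.4864, -0.295, 0.0737]
tcp_rot: [1.0, -0.025, -0.001, 0.001]
contact_force: [-3.2, -2.1, 0.0]
width: 0.0238
finger_force: 30.0
```

Request:
{"method": "step_arm", "body": {
  "plan": [
    [0, 0, 0, 6],
    [0, 0, 0, 12],
    [0, 0, 0, 18],
    [0, 0, 0, 24],
    [0, 0, 0, 28]
  ]
}}

```text
time_s: 44.15
eef_pos: [0.4863, -0.2948, 0.0737]
tcp_rot: [0.964, -0.266, -0.001, 0.001]
contact_force: [-3.7, -0.0, -0.4]
width: 0.024
finger_force: 30.0
```

```bash
python3 -c "
from h import *
go(.4872,-.2942,.0727,-19); s=pose()[3]; print(s['ft_torque'])"
```

```text
shift mm [ 0.4 -1.   1. ] turn deg -11.8 | at [ 0.4863 -0.2948  0.0737] yaw -30.8 F [-3.7 -0.  -0.4] w 0.024 t 44.1 j6 1.47
[-0.09703288  0.75318632  0.09492209]
```

Request:
{"method": "step_arm", "body": {
  "plan": [
    [0, 0, 0, 1],
    [0, 0, 0, 2],
    [0, 0, 0, 3],
    [0, 0, 0, 4],
    [0, 0, 0, 5]
  ]
}}

```text
time_s: 44.57
eef_pos: [0.4864, -0.2948, 0.0737]
tcp_rot: [0.952, -0.305, -0.001, 0.001]
contact_force: [-5.0, -0.7, 1.8]
width: 0.0235
finger_force: 30.1
```

```bash
python3 -c "
from h import *
go(.4872,-.2942,.0727,-19); s=pose()[3]; print(s['ft_torque'])"
```

```text
shift mm [ 0.3 -0.9  1. ] turn deg -16.5 | at [ 0.4864 -0.2948  0.0737] yaw -35.5 F [-5.  -0.7  1.8] w 0.0235 t 44.6 j6 1.55
[-0.16909678  1.16411653  0.60892923]
```

Request:
{"method": "step_arm", "body": {
  "plan": [
    [0, 0, 0, -6],
    [0, 0, 0, -11],
    [0, 0, 0, -15.5],
    [0, 0, -0.004, -15.5],
    [0, 0, -0.012, -15.5]
  ]
}}

```text
time_s: 44.98
eef_pos: [0.4871, -0.2938, 0.085]
tcp_rot: [0.985, -0.175, -0.0, -0.001]
contact_force: [-0.6, 0.6, -1.7]
width: 0.024
finger_force: 30.0
```

Request:
{"method": "step_arm", "body": {
  "plan": [
    [0, 0, -0.03, 0],
    [0, 0, -0.06, 0],
    [0, 0, -0.09, 0],
    [0, 0, -0.11, 0],
    [0, 0, -0.11, 0]
  ]
}}

```text
time_s: 45.4
eef_pos: [0.4906, -0.2964, 0.2032]
tcp_rot: [0.985, -0.175, 0.006, 0.002]
contact_force: [0.0, -0.8, -0.1]
width: 0.0238
finger_force: 30.0
```

```bash
python3 - <<'E'
from h import *
t=get('top'); p,a,m,s=pose(); print(p,a,s['width'])
hsv=cv2.cvtColor(t['color'],cv2.COLOR_RGB2HSV)
mm=((hsv[:,:,2]<110)&(hsv[:,:,1]>90)&((hsv[:,:,0]<14)|(hsv[:,:,0]>170))).astype(np.uint8)
z0=np.zeros_like(mm);z0[140:230,215:300]=1;mm*=z0
mm=cv2.morphologyEx(mm,cv2.MORPH_CLOSE,np.ones((7,7)))
n,l,st,c=cv2.connectedComponentsWithStats(mm)
for i in np.argsort(-st[1:,4])[:2]+1:
  P=np.array([px(t,x,y,.03)[:2]*1000 for y,x in np.argwhere(l==i)],np.float32); print(st[i],cv2.minAreaRect(P))
w=get('wrist'); np.savez('pics/wcam1.npz',**w)
go(.6148,-.0143,.192,56.3)
E
```

```text
[ 0.48940405 -0.29560747  0.1999513 ] -20.14203811635987 0.023838543242008157
[243 162  40  40 884] ((614.2241821289062, -15.941009521484375), (71.34414672851562, 72.88239288330078), 57.289527893066406)
shift mm [  22.4 -306.9    5. ] turn deg -76.4 | at [ 0.4881 -0.2947  0.1971] yaw -20.1 F [-0.6  0.4 -1.3] w 0.0237 t 45.5 j6 1.28
```

Request:
{"method": "step_arm", "body": {
  "plan": [
    [0.002, -0.03, 0, 0],
    [0.004, -0.06, 0, 0],
    [0.006, -0.09, 0, 0],
    [0.008, -0.12, 0, 0],
    [0.011, -0.153, 0.003, 0]
  ]
}}

```text
time_s: 45.92
eef_pos: [0.5496, -0.1531, 0.1906]
tcp_rot: [0.985, -0.175, -0.001, -0.0]
contact_force: [0.7, 0.1, -0.9]
width: 0.0236
finger_force: 30.0
```

Request:
{"method": "step_arm", "body": {
  "plan": [
    [0.002, -0.03, 0, -7],
    [0.004, -0.06, 0, -14],
    [0.006, -0.09, 0, -21],
    [0.008, -0.12, 0, -28],
    [0.011, -0.153, 0.003, -35]
  ]
}}

```text
time_s: 46.33
eef_pos: [0.6124, -0.0131, 0.1875]
tcp_rot: [0.991, 0.132, -0.001, -0.0]
contact_force: [1.3, -0.7, -0.7]
width: 0.024
finger_force: 30.0
```

Request:
{"method": "step_arm", "body": {
  "plan": [
    [0, 0, 0, -7],
    [0, 0, 0, -14],
    [0, 0, 0, -21],
    [0, 0, 0, -28],
    [0, 0, 0, -35]
  ]
}}

```text
time_s: 46.75
eef_pos: [0.6117, -0.0141, 0.1866]
tcp_rot: [0.905, 0.425, -0.002, -0.001]
contact_force: [-0.2, -0.5, -0.6]
width: 0.0237
finger_force: 30.0
```

Request:
{"method": "step_arm", "body": {
  "plan": [
    [0, 0, 0, -6.4],
    [0, 0, 0, -6.4],
    [0, 0, 0, -6.4],
    [0, 0, 0, -6.4],
    [0, 0, 0, -6.4]
  ]
}}

```text
time_s: 47.17
eef_pos: [0.6127, -0.0145, 0.1888]
tcp_rot: [0.882, 0.471, -0.0, -0.0]
contact_force: [1.0, -0.2, -1.1]
width: 0.0241
finger_force: 30.0
```

```bash
python3 - <<'E'
from h import *
go(.6148,-.0143,.192,56.3)
w=get('wrist')
im=rect(w,.03,(.614,-.016),56.3,.045,4); im0=rect(load('wstand'),.03,(.614,-.016),56.3,.045,4)
a=cv2.cvtColor(im,cv2.COLOR_RGB2GRAY)[120:210,80:260].astype(np.float32);b=cv2.cvtColor(im0,cv2.COLOR_RGB2GRAY)[120:210,80:260].astype(np.float32)
print('shift px(4/mm)',cv2.phaseCorrelate(b,a))
for v in range(196,226,2): print(v,w['color'][v,252].tolist(),end=' ')
E
```

```text
shift mm [ 1.3  1.6 -3.2] turn deg -0.1 | at [ 0.6127 -0.0145  0.1888] yaw 56.2 F [ 1.  -0.2 -1.1] w 0.0241 t 47.2 j6 0.48
shift px(4/mm) ((41.91606186815319, -7.131235441967746), -0.016749644573823906)
196 [80, 55, 43] 198 [121, 102, 89] 200 [205, 204, 194] 202 [207, 204, 194] 204 [186, 186, 176] 206 [39, 35, 31] 208 [39, 39, 36] 210 [38, 39, 38] 212 [45, 43, 37] 214 [41, 37, 34] 216 [73, 61, 41] 218 [106, 88, 32] 220 [108, 91, 35] 222 [108, 90, 36] 224 [105, 87, 31]
```

Request:
{"method": "step_arm", "body": {
  "plan": [
    [0.001, 0.0016, 0.03, 0],
    [0.0013, 0.0016, 0.065, 0],
    [0.0013, 0.0016, 0.1, 0],
    [0.0013, 0.0016, 0.13, 0],
    [0.0013, 0.0016, 0.144, 0]
  ]
}}

```text
time_s: 47.63
eef_pos: [0.6118, -0.014, 0.0405]
tcp_rot: [0.882, 0.472, -0.003, -0.002]
contact_force: [0.1, -0.7, -1.4]
width: 0.0239
finger_force: 30.0
```

Request:
{"method": "step_arm", "body": {
  "plan": [
    [0, 0, 0, 0],
    [0, 0, 0, 0],
    [0, 0, 0, 0],
    [0, 0, 0, 0],
    [0, 0, 0, 0]
  ]
}}

```text
time_s: 48.05
eef_pos: [0.617, -0.0146, 0.0483]
tcp_rot: [0.882, 0.472, 0.002, 0.001]
contact_force: [0.2, 0.4, -0.6]
width: 0.0235
finger_force: 30.0
```

```bash
python3 - <<'E'
from h import *
go(.6148,-.0143,.0217,56.3)
E
```

```text
shift mm [-1.  -2.1 26.6] turn deg 0.0 | at [ 0.617  -0.0146  0.0483] yaw 56.3 F [ 0.2  0.4 -0.6] w 0.0235 t 48.0 j6 0.48
```

Request:
{"method": "step_arm", "body": {
  "plan": [
    [0, -0.0005, 0, 0],
    [0, -0.0005, 0.003, 0],
    [0, -0.0005, 0.006, 0],
    [0, -0.0005, 0.009, 0],
    [0, -0.0005, 0.012, 0]
  ]
}}

```text
time_s: 48.47
eef_pos: [0.6144, -0.0141, 0.033]
tcp_rot: [0.882, 0.472, -0.0, -0.0]
contact_force: [-1.1, 0.5, -1.0]
width: 0.0239
finger_force: 30.0
```

Request:
{"method": "step_arm", "body": {
  "plan": [
    [0, 0, 0.003, 0],
    [0, 0, 0.006, 0],
    [0, 0, 0.009, 0],
    [0, 0, 0.012, 0],
    [0, 0, 0.012, 0]
  ]
}}

```text
time_s: 48.88
eef_pos: [0.615, -0.0142, 0.0217]
tcp_rot: [0.882, 0.472, 0.0, 0.0]
contact_force: [-1.0, 0.3, -1.2]
width: 0.024
finger_force: 30.0
```

Request:
{"method": "step_arm", "body": {
  "plan": [
    [0, 0, 0, 0],
    [0, 0, 0, 0],
    [0, 0, 0, 0],
    [0, 0, 0, 0],
    [0, 0, 0, 0]
  ],
  "fingers": 0.55
}}

```text
time_s: 49.3
eef_pos: [0.6147, -0.0141, 0.0216]
tcp_rot: [0.882, 0.472, 0.0, 0.0]
contact_force: [-0.1, 0.7, -0.5]
width: 0.0499
finger_force: 0.0
```

Request:
{"method": "step_arm", "body": {
  "plan": [
    [0, 0, -0.02, 0],
    [0, 0, -0.05, 0],
    [0, 0, -0.085, 0],
    [0, 0, -0.125, 0],
    [0, 0, -0.165, 0]
  ]
}}

```text
time_s: 49.72
eef_pos: [0.614, -0.014, 0.1876]
tcp_rot: [0.882, 0.472, -0.001, -0.0]
contact_force: [1.0, -0.4, -0.4]
width: 0.0519
finger_force: 0.0
```

Request:
{"method": "step_arm", "body": {
  "plan": [
    [0.02, -0.02, -0.02, 0],
    [0.04, -0.04, -0.04, 0],
    [0.06, -0.06, -0.06, 0],
    [0.08, -0.08, -0.07, 0],
    [0.103, -0.105, -0.07, 0]
  ],
  "fingers": 0
}}

```text
time_s: 50.13
eef_pos: [0.5859, 0.1306, 0.2608]
tcp_rot: [0.882, 0.471, 0.003, 0.001]
contact_force: [0.0, -0.4, 0.1]
width: 0.0245
finger_force: 0.0
```

Request:
{"method": "step_arm", "body": {
  "plan": [
    [0.02, -0.02, 0, 7],
    [0.04, -0.04, 0, 14],
    [0.06, -0.06, 0, 21],
    [0.08, -0.08, 0, 28],
    [0.103, -0.105, 0, 34.5]
  ]
}}

```text
time_s: 50.55
eef_pos: [0.5539, 0.2746, 0.2566]
tcp_rot: [0.983, 0.186, 0.0, 0.0]
contact_force: [0.9, -0.2, 0.6]
width: 0.0007
finger_force: 0.0
```

Request:
{"method": "step_arm", "body": {
  "plan": [
    [0, 0, 0, 0],
    [0, 0, 0, 0],
    [0, 0, 0, 0],
    [0, 0, 0, 0],
    [0, 0, 0, 0]
  ]
}}

```text
time_s: 50.97
eef_pos: [0.5546, 0.2726, 0.2566]
tcp_rot: [0.982, 0.189, 0.0, 0.0]
contact_force: [0.8, 0.3, 0.0]
width: 0.0004
finger_force: 0.0
```

```bash
python3 - <<'E'
from h import *
go(.5553,.2733,.21,21.8); w=get('wrist'); t=get('top'); p,a,m,s=pose()
for st,c,mk in masks(t,(18,110,80),(34,255,255),box=(235,150,290,200),minA=20): print('key top',st,c.round(1))
# tube closed-end cap (blue) near the fingers
for st,c,mk in masks(w,(105,120,40),(125,255,255),minA=60)[:6]: print('blue',st,c.round(1),(m.T@(px(w,*c,.19,True)-p)*1000).round(1))
E
```

```text
shift mm [ 0.9 -0.3 46.6] turn deg -0.0 | at [0.5546 0.2726 0.2566] yaw 21.8 F [0.8 0.3 0. ] w 0.0004 t 51.0 j6 1.56
key top [256 169  15  17 171] [262.7 176.8]
blue [ 204  166   96   27 1395] [251.8 178.9] [14.  -2.4 66.6]
blue [302 166  32  27 715] [317.2 179.3] [13.8 57.5 66.6]
blue [213 236  25   7 141] [225.1 239.2] [-46.5 -28.4  66.6]
blue [267 236  24   7 140] [279.2 239.2] [-46.5  24.2  66.6]
blue [170 183  27  10 101] [184.6 190.1] [  3.5 -64.7  66.6]
```

Request:
{"method": "step_arm", "body": {
  "plan": [
    [-0.013, 0, 0.02, 0],
    [-0.013, 0, 0.04, 0],
    [-0.013, 0, 0.06, 0],
    [-0.013, 0, 0.075, 0],
    [-0.013, 0, 0.08, 0]
  ]
}}

```text
time_s: 51.48
eef_pos: [0.5407, 0.2677, 0.1733]
tcp_rot: [0.982, 0.189, -0.002, 0.0]
contact_force: [-0.4, -0.3, -0.8]
width: 0.0004
finger_force: 0.0
```

Request:
{"method": "step_arm", "body": {
  "plan": [
    [0, 0, 0.003, 0],
    [0, 0, 0.006, 0],
    [0, 0, 0.009, 0],
    [0, 0, 0.012, 0],
    [0, 0, 0.015, 0]
  ]
}}

```text
time_s: 51.9
eef_pos: [0.5446, 0.2698, 0.1648]
tcp_rot: [0.982, 0.189, 0.004, -0.001]
contact_force: [1.0, 0.4, 5.8]
width: 0.0003
finger_force: 2.6
```

Request:
{"method": "step_arm", "body": {
  "plan": [
    [0, 0, 0.002, 0],
    [0, 0, 0.004, 0],
    [0, 0, 0.006, 0],
    [0, 0, 0.008, 0],
    [0, 0, 0.01, 0]
  ]
}}

```text
time_s: 52.32
eef_pos: [0.5451, 0.2703, 0.1553]
tcp_rot: [0.982, 0.189, 0.004, -0.001]
contact_force: [1.8, 0.6, 6.1]
width: 0.0004
finger_force: 2.8
```

Request:
{"method": "step_arm", "body": {
  "plan": [
    [0, 0, 0.002, 0],
    [0, 0, 0.004, 0],
    [0, 0, 0.006, 0],
    [0, 0, 0.008, 0],
    [0, 0, 0.008, 0]
  ]
}}

```text
time_s: 52.73
eef_pos: [0.5454, 0.2704, 0.1472]
tcp_rot: [0.982, 0.189, 0.005, -0.001]
contact_force: [1.6, 0.2, 4.7]
width: 0.0003
finger_force: 2.4
```

Request:
{"method": "step_arm", "body": {
  "plan": [
    [0, 0, 0.001, 0],
    [0, 0, 0.002, 0],
    [0, 0, 0.003, 0],
    [0, 0, 0.004, 0],
    [0, 0, 0.004, 0]
  ]
}}

```text
time_s: 53.15
eef_pos: [0.5457, 0.2706, 0.1463]
tcp_rot: [0.982, 0.189, 0.005, -0.001]
contact_force: [-1.2, -0.5, 15.0]
width: 0.0002
finger_force: 7.6
```

Request:
{"method": "step_arm", "body": {
  "plan": [
    [0, 0, 0.001, 0],
    [0, 0, 0.002, 0],
    [0, 0, 0.002, 0],
    [0, 0, 0.002, 0],
    [0, 0, 0.002, 0]
  ]
}}

```text
time_s: 53.57
eef_pos: [0.5458, 0.2706, 0.1462]
tcp_rot: [0.982, 0.189, 0.005, -0.001]
contact_force: [-5.8, -2.0, 22.1]
width: 0.0005
finger_force: 11.1
```

Request:
{"method": "step_arm", "body": {
  "plan": [
    [0, 0, -0.03, 0],
    [0, 0, -0.06, 0],
    [0, 0, -0.09, 0],
    [0, 0, -0.12, 0],
    [0, 0, -0.13, 0]
  ]
}}

```text
time_s: 53.98
eef_pos: [0.5446, 0.2701, 0.2745]
tcp_rot: [0.982, 0.189, 0.005, -0.001]
contact_force: [0.3, -0.3, 1.0]
width: 0.0004
finger_force: 0.0
```

Request:
{"method": "step_arm", "body": {
  "plan": [
    [-0.04, 0.02, 0, 0],
    [-0.08, 0.04, 0, 0],
    [-0.11, 0.06, 0, 0],
    [-0.14, 0.08, 0, 0],
    [-0.17, 0.1, 0, 0]
  ]
}}

```text
time_s: 54.4
eef_pos: [0.4202, 0.1119, 0.2667]
tcp_rot: [0.982, 0.19, 0.0, 0.0]
contact_force: [-0.2, -1.1, 0.9]
width: 0.0007
finger_force: 0.0
```

Request:
{"method": "step_arm", "body": {
  "plan": [
    [0, 0.02, 0, 0],
    [0, 0.05, 0, 0],
    [0, 0.08, 0, 0],
    [0, 0.11, 0, 0],
    [0, 0.13, 0, 0]
  ]
}}

```text
time_s: 54.82
eef_pos: [0.4703, -0.0099, 0.267]
tcp_rot: [0.982, 0.189, 0.0, 0.0]
contact_force: [0.6, -0.0, 0.1]
width: 0.0005
finger_force: 0.0
```

```bash
python3 - <<'E'
from h import *
s=get('scene');t=get('top');wc=load('wcam1')
c=np.zeros((600,800,3),np.uint8)
a=crop(s,80,100,440,260,2.22,'x.png')[:330,:800];c[:a.shape[0],:a.shape[1]]=a
b=crop(t,70,120,420,265,1.2,'x.png')[:200];c[360:360+b.shape[0],:b.shape[1]]=b
r=rect(wc,.072,BC-.045*BX,-19.17,.12,1.5);r=r[90:270,:,::-1];c[360:360+r.shape[0],430:430+r.shape[1]]=r
cv2.imwrite('pics/final.png',c); print(pose()[0])
E
```

```text
[ 0.47033514 -0.00995458  0.26668372]
```

View pics/final.png

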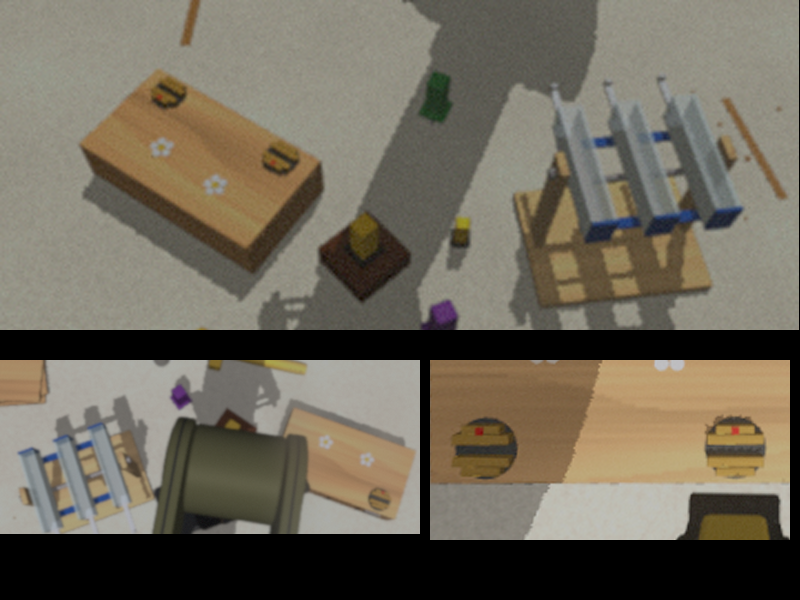

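The final picture shows the lid shut, both slots running along the box's width at (483,450) and (735,448), the key upright in its stand at (363,240), and the caddy level with its tubes empty.

```bash
python3 -c "
from station import job
print(job.sign_off())"
```

```text
the job is handed in; nothing more can be done
None
```

The job is handed in: the one marker present (green) and the pot are in the box, the lid is shut, both cam latches were turned clockwise to their stops with the key blade, the key is back upright in its stand, the caddy is level, and the glue bottle and hammer were not touched.

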